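# Load plaster moulds in the bench dryer and set its baffle

## Robot

A 6-joint arm with a two-finger parallel gripper is mounted at the origin on the work surface. World frame = base frame: x ahead of the robot, y to its left, z up, the work surface at z = 0. Lengths are in mm, angles in rad, forces in N, time in s.
With the tool pointing down it reaches from about 275 to 1000 mm from the base axis. Payload 8.4 kg.
Tool frame: the origin (TCP) lies on the centre line of the jaws, within the pads' length; the fingertips stand 22 mm ahead of it and the grasp point (between the pads) lies 3 mm ahead of it; z points along the fingers, y is the direction in which the jaws open and shut (so a half turn about z gives the same grasp; the last joint's range is limited). The gripper opens to 85 mm and grips with 20 to 120 N. Pads are 22 mm wide; open, the fingers measure 114 mm over their backs; the gripper's body (76 mm by 85 mm) begins 54 mm behind the grasp point. The pads swing forward as they close: fully open they stand 13 mm farther back than shut.
Start: joints at [1.214, 0.353, 1.633, -0, 1.155, -0.002], TCP at [217.125, 586.075, 230.181] pointing down, gripper open.
Joint ranges: [-2.63, 2.63], [-0.92, 2.1], [0.06, 2.66], [-1.3, 4.44], [0, 2.69], [-3.02, 3.02]. Speed limits (rad/s): [2.22, 2.22, 2.79, 3.14, 3.14, 3.14].

## Interface

Orientations are given as [roll, pitch, yaw] about the fixed x, y, z axes, in that order (R = Rz(yaw) Ry(pitch) Rx(roll)).
In Python, from rig import r, optics, workorder, search_frame gives the robot as it stands.
- The arm moves only by the tool step_arm, never from a script. Its argument "series" is text: rows parted by semicolons, each of 6 numbers parted by spaces: the shift along the tool's x, y, z in cm, then the turn, a rotation vector about the tool's x, y, z in degrees. A call has 1 to 10 rows; each row is the pose to reach, as a shift and turn from the pose commanded when the call began, along the tool's axes at that moment; what a row does not reach only later rows make up. A row lasts 1/8 s, in which the tool goes at most 62.5 mm and 10.7 degrees, less where a joint would pass 70% of its speed; a pose out of reach is approached as far as the arm can. A call with a gripper value outside its range is refused whole. "grip" is the closure, from 0 (fully open) to 1 (shut), set as the call begins (left out, the last holds). The fingers move at their own pace and stop on an object; "newtons" is the grip in N (left out, the last holds). Time passes only in rows, so rows that repeat a pose let the fingers close. It gives the time, the measured TCP pose, the force and the opening at its end, in the units of the state.
- r.sense(): the state, without advancing time (a new reading comes with each control period).
- optics.grab_frame(name): name is "scene" or "top" or "wrist"; returns a dict with "color" (420x560x3 uint8, blue, green, red), "depth" (420x560 float32, mm along the optical axis (not along the pixel's ray), 0 where there is no reading), "fx", "fy", "cx", "cy" (pixels), "D" ([k1, k2, p1, p2, k3] as OpenCV has them; the pictures are not rectified), "eye" and "rotation" of the camera in the world; the wrist camera has in their place "mount" (4x4, takes a point from camera to tool coordinates, whose origin is the TCP and whose axes are the flange's). Camera axes: x right, y down, z forward; pixel columns grow to the right and rows downward; lengths in mm; the calibration is good to about 2 mm. A picture is of the moment at which its call begins: read the wrist's pose just before it.
- workorder.sign_off(): hands the job in, once; it reports no verdict.
Trained networks look in a picture, given as the dict that the camera call returned (one of the last four; its "shot" number tells which), for a name from the list of things; names that differ only in an ending like _2 or _b are one class to them, and where a whole thing is asked for, a point or a joint stands for the part that bears it (a point fixed in the world has none). Each returns a list of dicts, best first, with "score" (0 to 1); they miss things now and then, are a little off and sometimes report something else, mostly with a low value. They report only what shows in the picture. A call takes as long as a camera call. They do not tell look-alikes from the thing itself.
- search_frame(picture, target): "xy" ([column, row] in pixels, amid what is visible of it).
The state is a dict: "clock": time; "qpos": joint angles; "qvel": joint speeds; "joint_efforts": joint torques, N m; "eef_pos": TCP position; "tcp_rot": TCP orientation; "contact_force": force on the tool from outside, world axes, zero at the start; "wrist_torque": the same for the moment, N m; "opening": opening from 0.0 (shut) to 1.0 (fully open).
Only numpy, scipy, OpenCV 4.12 (cv2) and the standard library are available. Lean on these libraries where they do the work, as an engineer would, in place of code of your own. Each camera call takes 0.05 s, during which the arm holds its last target.

## Task

Take the wooden beater out of the dryer's tray and lay it down on the middle of the cork mat, and lay every plaster mould that is on the table flat on the tray floor, recess up, none on another. Then push the sticking tray carriage towards the heater until it breaks free and bring it gently up against its hidden end stop, fully home. Last, fold the air baffle over so that it slopes down over the tray at 45 degrees below level; leave the bowl, jar and brush where they are.

Things in the scene. Friction and masses are not known exactly. Their poses are not given: they have to be found in the camera images.
- mould0: Off-white plaster press mould, a solid block 96 x 50 x 36 mm (long axis x, short axis y), about 0.2 to 0.35 kg, with a shallow round recess mark on its top face. Origin at the centre of its underside, z up out of the top. All moulds are alike; 2 or 3 of the four are present. They start flat on the table, between the robot and the dryer.
- mould1: Off-white plaster press mould, a solid block 96 x 50 x 36 mm (long axis x, short axis y), about 0.2 to 0.35 kg, with a shallow round recess mark on its top face. Origin at the centre of its underside, z up out of the top. All moulds are alike; 2 or 3 of the four are present. They start flat on the table, between the robot and the dryer.
- mould2: Off-white plaster press mould, a solid block 96 x 50 x 36 mm (long axis x, short axis y), about 0.2 to 0.35 kg, with a shallow round recess mark on its top face. Origin at the centre of its underside, z up out of the top. All moulds are alike; 2 or 3 of the four are present. They start flat on the table, between the robot and the dryer.
- mould3: Off-white plaster press mould, a solid block 96 x 50 x 36 mm (long axis x, short axis y), about 0.2 to 0.35 kg, with a shallow round recess mark on its top face. Origin at the centre of its underside, z up out of the top. All moulds are alike; 2 or 3 of the four are present. They start flat on the table, between the robot and the dryer.
- tray (a point): Centre of the tray floor of the carriage (moves with it), 36 mm above the table. x and y lie along the tray's width and length; +y is the direction of travel, towards the heater. The open aluminium tray is 135 mm (x) by 280 mm (y) inside, with a rim 16 mm high and 5 mm thick; it takes three moulds side by side, each with its long axis across the tray (along x), 84 mm apart.
- push_plate (a point): Point on the pushing face of the carriage's upright steel plate, at the tray end away from the heater, 50 mm above the tray floor. The face is 80 mm wide and flat, looks to the tray's -y, and its top edge is 75 mm above the tray floor (111 mm above the table). Push here in the tray's +y direction.
- carriage (a joint): Travel towards the heater (m). 0: fully back; starts at 0 to 0.012. A sprung catch holds it: 8 to 16 N take it through the first 45 mm, then it jumps free and runs with about 3 N of friction. After 100 to 150 mm it comes up solid at a stop hidden in the heater housing; there the reading grows no more however hard it is pushed. It stays where left.
- baffle_hinge (a point): Middle of the baffle's hinge line, 175 mm above the table, on the top edge of the heater housing's mouth. Its y and z axes turn with the baffle; its x axis is the hinge axis, parallel to the tray's x. The housing is a grey steel box 190 mm wide, 140 mm long and 168 mm high reaching from the hinge line away in the tray's +y direction.
- baffle_edge (a point): Middle of the baffle's free edge, 110 mm from the hinge. The baffle is a flat aluminium plate 170 mm wide and 5 mm thick, centred on the line from the hinge to this edge.
- baffle (a joint): Baffle angle (rad). 0: straight up; grows as it folds away from the housing's roof, over towards the tray; 1.571: level; 2.356: 45 degrees below level, as wanted; 3.14 would be hanging straight down. It starts between -0.35 and 0.35. A stiff hinge (0.3 N m) keeps it at any angle where it is left, with no catch or stop at the wanted angle.
- bowl: Bystander: loose bowl, 130 mm across, 75 mm high, origin under its centre. Not to be moved.
- jar: Bystander: loose closed jar, 76 mm across, 100 mm high, origin under its centre, to the left of the dryer. Not to be moved.
- brush: Bystander: loose brush lying to the right of the dryer, origin under it. Not to be moved.
- mat: Thin fixed cork mat on the table, to the left, 200 x 130 x 4 mm; origin at the centre of its underside, x along its length.
- beater_mid (a point): Centre of mass region of a loose wooden beater (0.15 kg), at mid-thickness; x runs along it to the blade end. The blade, 100 x 40 x 28 mm, reaches from 60 mm ahead to 40 mm behind this point; then a handle 24 mm wide, to 100 mm behind. Starts lying flat in the tray, roughly along it, point 14 mm above the tray floor.
There are look-alikes about, which are no part of the job. Leave any black or yellow look-alike of the part that bears beater_mid alone. What is shaped like the mould1 but purple is not meant.

How it is judged:
By the outcome, as a careful person would: the job done as asked, in the order asked, and still so for the second after the job is handed in, with the robot touching nothing.
Of mould0, mould1, mould2, mould3 only 2 to 3 are there at a start; the rules pass over those that are not, and their reading is None.
At some moment in a run one of mould0, mould1, mould2, mould3, beater may be knocked a few centimetres aside while the robot is not near it.
Once in a run the grip may slacken for a moment while it holds something.
It also fails if it takes over 210 s, if anything falls off the work surface, if the arm or the gripper's body presses on something with over 40 N, if the wrist force passes 120 N, or if a joint passes its speed limit or range.

## Working session

There is one attempt and no reset: what is moved stays moved. The work goes in short steps, Python scripts to look and compute and a tool call to move; the robot and the scene stay as the last step left them, time stands still between calls to the robot, and variables do not carry over. Pictures are saved under pics/ and viewed, and the job is handed in when it is done.

Besides the shell and the picture viewer there is one more tool, called after "Request:" as name(argument=value, ...) on one line, values as JSON. step_arm: Moves the arm, as the interface text tells. Its arguments: {"type":"object","properties":{"series":{"type":"string"},"grip":{"type":"number"},"newtons":{"type":"number"}},"required":["series"]}

```bash
ls; mkdir -p pics; python3 - <<'E'
from rig import r, optics, workorder, search_frame
import cv2
print(r.sense())
for n in ["scene","top","wrist"]:
    f=optics.grab_frame(n)
    cv2.imwrite(f"pics/{n}0.png",f["color"])
    print(n,{k:v for k,v in f.items() if k not in("color","depth")})
E
```

```text
pics
{'clock': 0.0, 'qpos': array([ 1.21358822e+00,  3.53637149e-01,  1.63413686e+00,  2.75546493e-05,
        1.15520147e+00, -2.39079722e-03]), 'qvel': array([ 0.00258908,  0.00012907,  0.0002925 , -0.00082426, -0.00068366,
        0.00134377]), 'joint_efforts': array([ 1.15194067e-03, -6.05257344e+01, -3.42079318e+01,  4.61335708e-05,
        9.03951412e-03,  1.27703970e-05]), 'eef_pos': array([216.95586354, 585.62486691, 229.46738801]), 'tcp_rot': array([-3.14020990e+00, -2.84996607e-05,  2.78676418e+00]), 'contact_force': array([-0.74932894, -0.38811799, -0.73070438]), 'wrist_torque': array([-0.0306149 , -0.00884869, -0.00739112]), 'opening': 0.9982269030995985}
scene {'fx': 395.29952584554485, 'fy': 395.29952584554485, 'cx': 279.75221633572977, 'cy': 206.44196984210308, 'D': array([-0.06351837,  0.        ,  0.        ,  0.        ,  0.        ]), 'eye': array([1165.49488409,  117.20466815, 1093.07669869]), 'rotation': array([-2.50215918, -0.00336602,  1.72388148]), 'shot': 1}
top {'fx': 544.5297505486748, 'fy': 544.5297505486748, 'cx': 277.2637967932806, 'cy': 199.84128772817164, 'D': array([-0.13302654,  0.        ,  0.        ,  0.        ,  0.        ]), 'eye': array([ 311.1195055 ,   -2.53657468, 2074.50115738]), 'rotation': array([-3.04713321, -0.00835581, -1.56737496]), 'shot': 2}
wrist {'fx': 359.6291364002652, 'fy': 359.6291364002652, 'cx': 282.1196607093706, 'cy': 214.17158770973475, 'D': array([0.01308295, 0.        , 0.        , 0.        , 0.        ]), 'mount': array([[ 9.65871863e-06, -9.63594061e-01, -2.67369568e-01,
         6.60926192e+01],
       [ 9.99999990e-01, -2.78008841e-05,  1.36318750e-04,
        -1.17964711e-01],
       [-1.38789048e-04, -2.67369567e-01,  9.63594051e-01,
        -1.43224540e+02],
       [ 0.00000000e+00,  0.00000000e+00,  0.00000000e+00,
         1.00000000e+00]]), 'shot': 3}
```

View pics/scene0.png

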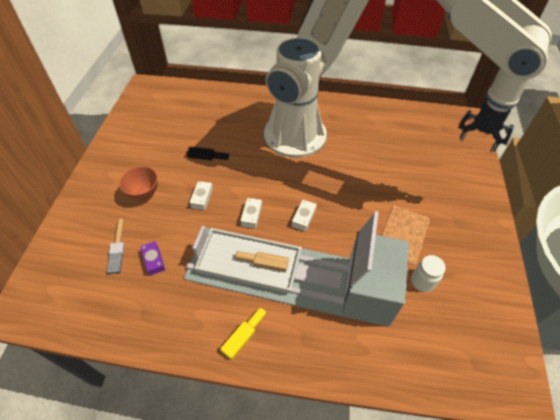

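View pics/top0.png

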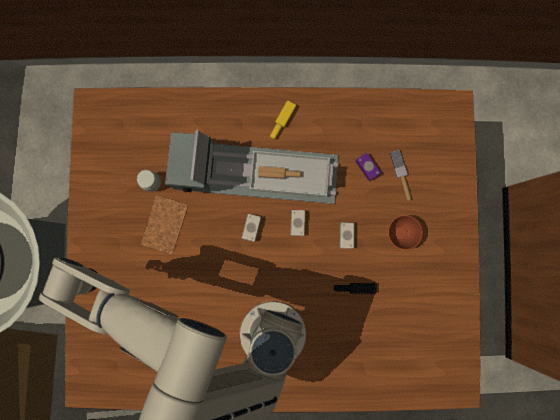

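View pics/wrist0.png

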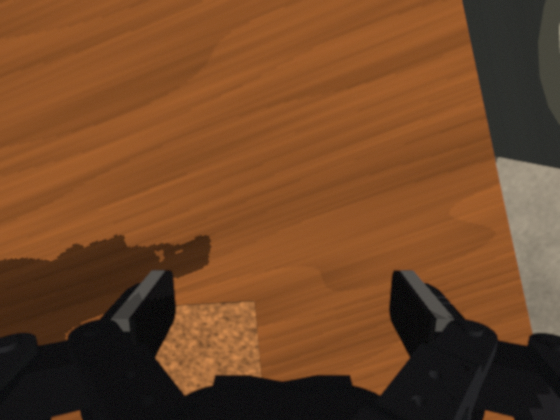

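```bash
cat > h.py <<'E'
from rig import r, optics, workorder, search_frame
import numpy as np, cv2
from scipy.spatial.transform import Rotation as Ro
def Rrpy(v): return Ro.from_euler('xyz',v).as_matrix()
def cam(n):
    s=r.sense(); f=optics.grab_frame(n)
    if n=="wrist":
        T=np.eye(4); T[:3,:3]=Rrpy(s['tcp_rot']); T[:3,3]=s['eef_pos']; T=T@f['mount']
        f['Rc']=T[:3,:3]; f['t']=T[:3,3]
    else: f['Rc']=Rrpy(f['rotation']); f['t']=np.array(f['eye'])
    f['K']=np.array([[f['fx'],0,f['cx']],[0,f['fy'],f['cy']],[0,0,1]])
    return f
def rays(f,uv):
    p=cv2.undistortPoints(np.array(uv,float).reshape(-1,1,2),f['K'],f['D']).reshape(-1,2)
    return np.c_[p,np.ones(len(p))]
def cloud(f):
    h,w=f['depth'].shape
    v,u=np.mgrid[:h,:w]
    ra=rays(f,np.c_[u.ravel(),v.ravel()])
    P=(ra*f['depth'].reshape(-1,1))@f['Rc'].T+f['t']
    return P.reshape(h,w,3)
def onz(f,uv,z):
    d=rays(f,uv)@f['Rc'].T
    return f['t']+d*((z-f['t'][2])/d[:,2])[:,None]
def proj(f,P):
    P=np.array(P,float).reshape(-1,3); rv=cv2.Rodrigues(f['Rc'].T)[0]
    return cv2.projectPoints(P,rv,-f['Rc'].T@f['t'],f['K'],f['D'])[0].reshape(-1,2)
def rect(P):
    c,(a,b),ang=cv2.minAreaRect(P[:,:2].astype(np.float32))
    if a<b: a,b,ang=b,a,ang+90
    return np.round(c,1),round(a,1),round(b,1),round(((ang+90)%180)-90,1)
def goto(p,yaw):
    """needed shift (cm, tool axes) & turn deg from current commanded(~measured) to down pose"""
    s=r.sense(); R=Rrpy(s['tcp_rot']); 
    Rt=Ro.from_euler('xyz',[np.pi,0,yaw]).as_matrix()
    d=R.T@(np.array(p)-s['eef_pos'])/10
    rv=np.degrees(Ro.from_matrix(R.T@Rt).as_rotvec())
    return np.round(d,2),np.round(rv,1)
def view(n,name,sc=1,crop=None):
    f=cam(n); im=f['color']
    if crop: im=im[crop[1]:crop[3],crop[0]:crop[2]]
    cv2.imwrite(f"pics/{name}.png",cv2.resize(im,None,fx=sc,fy=sc,interpolation=cv2.INTER_CUBIC))
    return f
E
python3 - <<'E'
from h import *
for n in ["top","scene"]:
    f=cam(n);
    C=cloud(f); z=C[...,2]
    hsv=cv2.cvtColor(f['color'],cv2.COLOR_BGR2HSV)
    print(n)
    m=(z>22)&(z<50)&(C[...,0]>200)&(C[...,0]<560)&(abs(C[...,1])<500)&(hsv[...,1]<90)
    k,l,st,ce=cv2.connectedComponentsWithStats(m.astype(np.uint8))
    for i in range(1,k):
        if st[i,4]>60:
            P=C[l==i]; print('white',st[i,4],ce[i].round(),rect(P[P[:,2]>28]) if (P[:,2]>28).sum()>10 else '',np.median(P[:,2]).round(1))
    for t in ["mould1","beater_mid","tray","push_plate","baffle_hinge","baffle_edge","mat","bowl","jar","brush"]:
        for d in search_frame(f,t)[:6]:
            u,v=np.array(d['xy']).round().astype(int); print(t,round(d['score'],2),(u,v),C[v,u].round(0))
E
```

```text
top
white 463 [294. 189.] (array([542.6, -59.3]), 286.2, 36.3, 89.0) 36.6
white 344 [298. 223.] (array([419.4, -95.3]), 94.0, 49.3, -0.4) 35.3
white 338 [251. 227.] (array([402.4,  78.7]), 95.8, 49.4, -15.2) 36.0
white 325 [347. 235.] (array([ 374.4, -281.7]), 94.5, 51.1, -2.0) 35.5
mould1 0.9 (np.int64(346), np.int64(238)) [ 362. -277.   35.]
mould1 0.87 (np.int64(296), np.int64(222)) [421. -89.  39.]
mould1 0.77 (np.int64(367), np.int64(166)) [ 633. -358.   48.]
mould1 0.68 (np.int64(249), np.int64(226)) [405.  86.  40.]
mould1 0.42 (np.int64(285), np.int64(167)) [631. -48.  25.]
beater_mid 0.91 (np.int64(275), np.int64(170)) [614. -10.  62.]
beater_mid 0.66 (np.int64(281), np.int64(116)) [828. -32.  31.]
beater_mid 0.65 (np.int64(353), np.int64(290)) [ 168. -303.   35.]
beater_mid 0.56 (np.int64(198), np.int64(157)) [628. 252. 258.]
push_plate 0.62 (np.int64(290), np.int64(166)) [634. -67.  29.]
push_plate 0.28 (np.int64(403), np.int64(232)) [ 385. -501.    9.]
baffle_hinge 0.71 (np.int64(199), np.int64(156)) [635. 251. 239.]
baffle_hinge 0.48 (np.int64(150), np.int64(178)) [576. 
[... 887 characters left out ...]
) [410.  75.  39.]
mould1 0.61 (np.int64(200), np.int64(194)) [ 382. -275.   41.]
beater_mid 0.87 (np.int64(265), np.int64(263)) [620.  -7.  64.]
beater_mid 0.62 (np.int64(241), np.int64(333)) [823. -39.  27.]
beater_mid 0.58 (np.int64(205), np.int64(154)) [ 186. -312.   30.]
tray 0.62 (np.int64(250), np.int64(265)) [618. -54.  36.]
push_plate 0.83 (np.int64(249), np.int64(264)) [618. -57.  40.]
baffle_hinge 0.79 (np.int64(364), np.int64(254)) [655. 251. 246.]
mat 0.95 (np.int64(412), np.int64(226)) [378. 446.   6.]
bowl 0.69 (np.int64(138), np.int64(186)) [ 359. -515.   12.]
jar 0.6 (np.int64(426), np.int64(274)) [601. 452.  92.]
brush 0.59 (np.int64(118), np.int64(251)) [ 629. -477.   22.]
```

```bash
python3 - <<'E'
import cv2
a=cv2.imread("pics/top0.png")[100:260,130:370]; b=cv2.imread("pics/scene0.png")[170:340,170:450]
cv2.imwrite("pics/t0c.png",cv2.resize(a,None,fx=3.3,fy=3.3,interpolation=2)); cv2.imwrite("pics/s0c.png",cv2.resize(b,None,fx=2.8,fy=2.8,interpolation=2))
E
```

```text
(no output)
```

View pics/t0c.png

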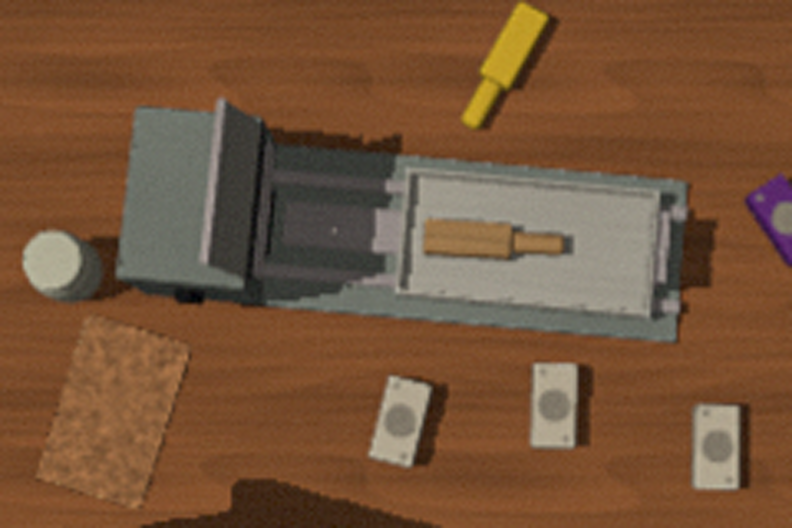

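View pics/s0c.png

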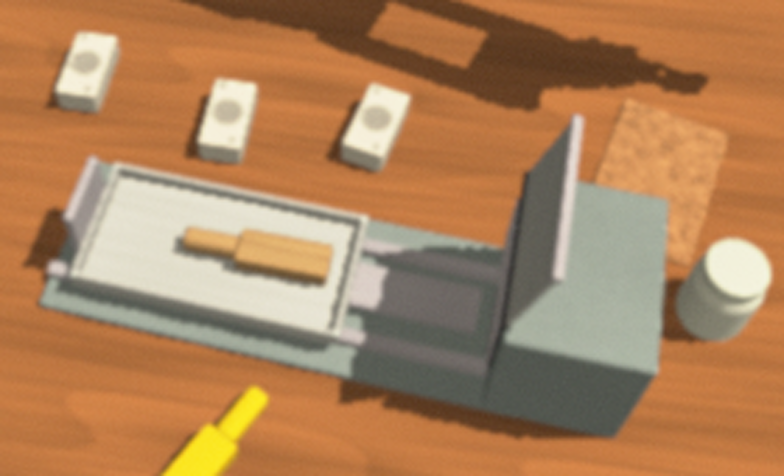

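```bash
python3 - <<'E'
from h import *
print(goto([540,-30,430],np.radians(90)))
E
```

```text
(array([-51.68, -46.55, -19.98]), array([ 0. , -0. , 69.7]))
```

Request:
step_arm(series="0 0 -20 0 0 0; 0 0 -20 0 0 0; 0 0 -20 0 0 0; 0 0 -20 0 0 0; -52 -46.5 -20 0 0 69.7; -52 -46.5 -20 0 0 69.7; -52 -46.5 -20 0 0 69.7; -52 -46.5 -20 0 0 69.7; -52 -46.5 -20 0 0 69.7; -52 -46.5 -20 0 0 69.7")

```text
clock: 2.5
eef_pos: [392.7, 252.5, 429.3]
tcp_rot: [-3.141, 0.0, 1.656]
contact_force: [0.6, 0.4, -0.3]
opening: 1.001
```

```bash
python3 - <<'E'
from h import *
print(goto([540,-30,430],np.radians(90)))
E
```

```text
(array([-29.4 ,  12.27,  -0.06]), array([-0. ,  0. ,  4.9]))
```

Request:
step_arm(series="-29.4 12.3 0 0 0 4.9; -29.4 12.3 0 0 0 4.9; -29.4 12.3 0 0 0 4.9; -29.4 12.3 0 0 0 4.9; -29.4 12.3 0 0 0 4.9; -29.4 12.3 0 0 0 4.9; -29.4 12.3 0 0 0 4.9; -29.4 12.3 0 0 0 4.9")

```text
clock: 3.5
eef_pos: [541.1, -25.9, 430.0]
tcp_rot: [-3.141, -0.0, 1.578]
contact_force: [-0.4, 0.1, 0.0]
opening: 0.997
```

```bash
python3 - <<'E'
from h import *
f=view("wrist","w1"); s=r.sense(); print(s['eef_pos'],s['tcp_rot'])
C=cloud(f); np.savez("w1.npz",C=C,im=f['color'])
for t in ["beater_mid","mould1","tray","push_plate","baffle_hinge"]:
    for d in search_frame(f,t)[:5]:
        u,v=np.array(d['xy']).round().astype(int); print(t,round(d['score'],2),(u,v),C[v,u].round(0))
E
```

```text
[541.1188553  -25.74130245 430.19464447] [-3.14151939e+00 -3.13711314e-04  1.57791196e+00]
beater_mid 0.82 (np.int64(327), np.int64(154)) [605. -12.  63.]
beater_mid 0.82 (np.int64(69), np.int64(308)) [ 183. -278.   25.]
beater_mid 0.67 (np.int64(468), np.int64(172)) [825. -42.  27.]
mould1 0.78 (np.int64(194), np.int64(303)) [ 398. -262.   36.]
mould1 0.77 (np.int64(206), np.int64(202)) [426. -89.  36.]
mould1 0.68 (np.int64(331), np.int64(348)) [ 629. -346.   37.]
mould1 0.59 (np.int64(185), np.int64(83)) [405.  83.  35.]
mould1 0.54 (np.int64(334), np.int64(177)) [617. -45.  60.]
tray 0.81 (np.int64(334), np.int64(180)) [621. -53.  38.]
push_plate 0.61 (np.int64(334), np.int64(179)) [621. -52.  36.]
```

View pics/w1.png

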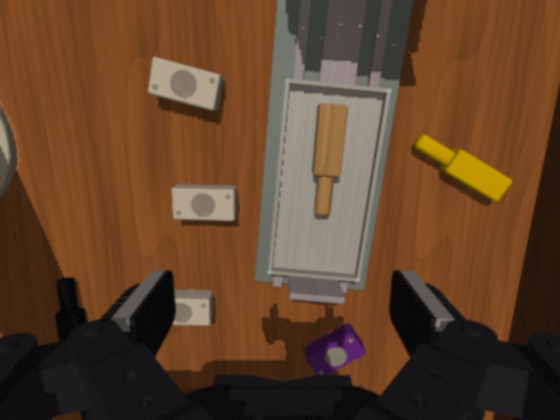

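```bash
cat > meas.py <<'E'
from h import *
def comps(C,m,mn=60):
    k,l,st,ce=cv2.connectedComponentsWithStats(m.astype(np.uint8))
    return [(l==i,ce[i]) for i in range(1,k) if st[i,4]>mn]
def beater(C,im,zmin=50,zmax=75,box=(480,760,-250,150)):
    hsv=cv2.cvtColor(im,cv2.COLOR_BGR2HSV)
    X,Y,Z=C[...,0],C[...,1],C[...,2]
    m=(Z>zmin)&(Z<zmax)&(hsv[...,1]>100)&(X>box[0])&(X<box[1])&(Y>box[2])&(Y<box[3])
    return m
E
python3 - <<'E'
from meas import *
d=np.load("w1.npz"); C,im=d['C'],d['im']
m=beater(C,im)
for c,ce in comps(C,m):
    P=C[c]; c0=P.mean(0); ev=np.linalg.svd(P[:,:2]-P[:,:2].mean(0),full_matrices=False)[2]; a=ev[0]*np.sign(ev[0][1]); n=np.array([-a[1],a[0]])
    t=P[:,:2]@a; 
    print('beater',ce.round(),rect(P),np.median(P[:,2]),'dir',np.degrees(np.arctan2(a[1],a[0])))
    t0,t1=np.percentile(t,[.5,99.5]); s=P[:,:2]@n
    for lo in np.arange(t0,t1,15):
        q=(t>=lo)&(t<lo+15); print(round(lo-t1),np.percentile(s[q],[2,98]).round(1), end=';')
    mid=t1-60; q=t>t1-90; sm=(np.percentile(s[q],2)+np.percentile(s[q],98))/2
    print('\nmid',mid*a+sm*n,t1-t0)
hsv=cv2.cvtColor(im,cv2.COLOR_BGR2HSV)
X,Y,Z=C[...,0],C[...,1],C[...,2]
m=(Z>25)&(Z<50)&(hsv[...,1]<90)&(X<520)&(X>250)
for c,ce in comps(C,m):
    P=C[c]; P=P[P[:,2]>31]; print('mould',ce.round(),rect(P),np.median(P[:,2]))
for lo,hi in [(46,60),(31,42)]:
    m=(Z>lo)&(Z<hi)&(hsv[...,1]<80)&(X>520)&(X<720)&(Y<110)
    for c,ce in comps(C,m):
        P=C[c]; print('tray',ce.round(),rect(P),np.median(P[:,2]))
m=(Z>80)&(X>520)&(X<720)&(Y<-150)&(Y>-300)
for c,ce in comps(C,m,20):
    P=C[c]; print('plate',ce.round(),rect(P),P.min(0),P.max(0))
E
```

```text
beater [328. 152.] (array([606.4, -23.6]), 157.7, 38.4, 86.7) 63.094299318289586 dir 86.62152455086763
-155 [-616.3 -596.1];-140 [-616.7 -596.1];-125 [-617.  -596.2];-110 [-621.6 -592.3];-95 [-624.8 -587.9];-80 [-624.7 -587.9];-65 [-624.8 -587.9];-50 [-624.9 -587.8];-35 [-624.8 -587.9];-20 [-624.9 -587.8];-5 [-624.5 -588.6];
mid [607.10650541  -5.41998502] 154.80168138993105
mould [184.  83.] (array([403. ,  82.1]), 96.6, 50.3, -14.5) 35.385790411693506
mould [204. 204.] (array([420.8, -93.3]), 96.0, 50.0, -1.6) 35.63060410380626
mould [193. 310.] (array([ 392. , -278.5]), 62.7, 50.1, -1.7) 35.61141147297053
tray [329. 182.] (array([606.4, -62.5]), 292.4, 145.2, 85.0) 51.463921377229894
tray [338.  73.] (array([620. ,  97.6]), 50.2, 26.9, -3.6) 33.4771933135105
tray [325. 183.] (array([606.7, -62.4]), 282.4, 135.5, 85.0) 35.69870864624539
tray [335. 356.] (array([ 637.2, -363.1]), 38.9, 38.4, 68.0) 36.18764213743259
plate [316. 294.] (array([ 593., -211.]), 79.6, 10.9, -4.9) [ 553.48270188 -219.21949657   80.09134536] [ 632.66431996 -203.1318106   113.04270695]
```

```bash
python3 - <<'E'
from meas import *
f=cam("scene"); C=cloud(f); hsv=cv2.cvtColor(f['color'],cv2.COLOR_BGR2HSV)
for n in ["scene","top"]:
    f=cam(n); hsv=cv2.cvtColor(f['color'],cv2.COLOR_BGR2HSV); C=cloud(f)
    P=onz(f,[[412,226]] if n=="scene" else [[163,224]],4)[0]
    X,Y=C[...,0],C[...,1]
    m=(abs(X-P[0])<160)&(abs(Y-P[1])<150)
    lab=cv2.cvtColor(f['color'],cv2.COLOR_BGR2LAB).astype(int)
    v,u=np.array(proj(f,P)[0]).round().astype(int)[::-1]
    col=np.median(lab[v-3:v+4,u-3:u+4].reshape(-1,3),0); print(P.round(),col)
    g=cv2.GaussianBlur(f['color'],(5,5),0); lab=cv2.cvtColor(g,cv2.COLOR_BGR2LAB).astype(int)
    mm=m&(np.abs(lab-col)[...,0]<35)&(lab[...,0]>120)
    mm=mm if n=="top" else mm
    cs=comps(C,mm,200)
    for c,ce in cs:
        vv,uu=np.nonzero(c); Q=onz(f,np.c_[uu,vv],4); print(n,ce.round(),rect(Q))
s=r.sense(); print(s['eef_pos'],s['clock']); print(goto([607,-5,120],np.radians(86.6)))
E
```

```text
[377. 446.   4.] [177. 147. 169.]
scene [404. 190.] (array([226. , 447.3]), 295.5, 21.6, 89.8)
scene [419. 228.] (array([396.2, 446.9]), 299.4, 286.4, -89.9)
[413. 417.   4.] [116. 142. 156.]
[541.5660905  -26.78121726 430.28943894] 3.95
(array([ 2.14,  6.55, 31.03]), array([0. , 0. , 3.7]))
```

Request:
step_arm(series="2.1 6.6 20 0 0 3.7; 2.1 6.6 20 0 0 3.7; 2.1 6.6 20 0 0 3.7; 2.1 6.6 20 0 0 3.7; 2.1 6.6 31 0 0 3.7; 2.1 6.6 31 0 0 3.7; 2.1 6.6 31 0 0 3.7; 2.1 6.6 31 0 0 3.7", grip=0.25, newtons=40)

```text
clock: 4.95
eef_pos: [608.7, -5.7, 121.9]
tcp_rot: [3.14, -0.0, 1.512]
contact_force: [0.4, 0.4, 0.6]
opening: 0.746
```

```bash
python3 - <<'E'
from meas import *
f=view("wrist","w2"); s=r.sense(); C=cloud(f)
print(s['eef_pos'],s['opening'])
m=beater(C,f['color'])
for c,ce in comps(C,m,200):
    P=C[c]; print(ce,rect(P),P[:,1].max())
print(goto([607,-5,61],np.radians(86.6)))
E
```

```text
[609.19773543  -5.71310871 122.59251585] 0.7490518805785955
[278.09985852 228.79968724] (array([606.9, -23.3]), 158.4, 39.2, 86.8) 56.56078033643075
(array([ 0.06, -0.24,  6.16]), array([ 0.2, -0. ,  0. ]))
```

View pics/w2.png

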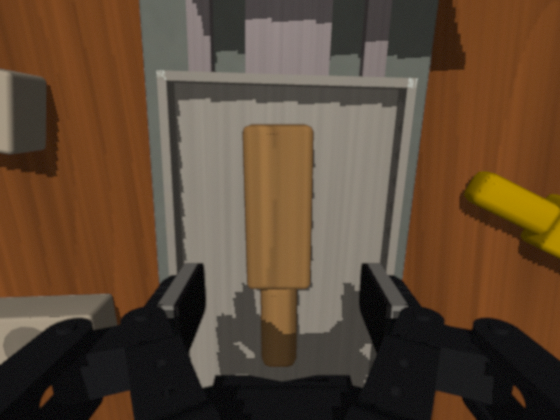

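Request:
step_arm(series="0 -0.2 6 0 0 0; 0 -0.2 6.1 0 0 0; 0 -0.2 6.1 0 0 0; 0 -0.2 6.1 0 0 0")

```text
clock: 5.5
eef_pos: [607.3, -5.6, 61.8]
tcp_rot: [3.138, -0.0, 1.512]
contact_force: [-0.2, -0.3, -0.6]
opening: 0.748
```

Request:
step_arm(series="0 0 0 0 0 0; 0 0 0 0 0 0; 0 0 0 0 0 0; 0 0 0 0 0 0; 0 0 0 0 0 0; 0 0 -3 0 0 0; 0 0 -10 0 0 0; 0 0 -10 0 0 0; 0 0 -10 0 0 0", grip=1, newtons=40)

```text
clock: 6.62
eef_pos: [605.5, -5.6, 159.6]
tcp_rot: [3.141, -0.0, 1.512]
contact_force: [0.1, -0.3, -2.6]
opening: 0.413
```

```bash
python3 - <<'E'
from meas import *
f=view("wrist","w3"); s=r.sense(); 
print(s['eef_pos'],s['opening'],s['contact_force'])
f=view("scene","s3",2.8,(330,170,480,310))
c=np.array([[90,318],[190,348],[138,508],[38,480]])/3.3+[130,100]
f=cam("top"); P=onz(f,c,4); print(P, P.mean(0), rect(P))
E
```

```text
[604.71280671  -5.55394519 158.33622357] 0.41737903937536364 [-0.36977803 -0.35301798 -2.04360225]
[[518.81889768 441.64527566   4.        ]
 [484.33773294 323.77722708   4.        ]
 [299.06615019 381.02330928   4.        ]
 [330.27753388 498.40603496   4.        ]] [408.12507867 411.21296175   4.        ] (array([407.3, 411.1]), 197.9, 122.8, -16.8)
```

View pics/s3.png

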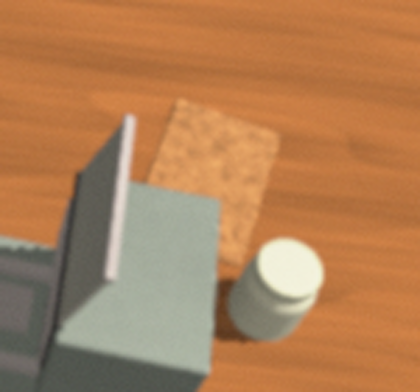

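View pics/w3.png

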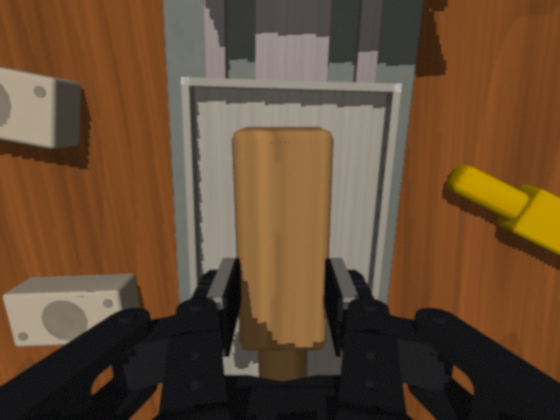

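```bash
python3 - <<'E'
from meas import *
print(goto([415,30,250],np.radians(110)));print(goto([408,411,250],np.radians(163)))
E
```

```text
(array([  2.43, -19.13,  -9.2 ]), array([ -0.2,  -0. , -23.4]))
(array([ 40.42, -22.08,  -9.2 ]), array([ -0.2,  -0.1, -76.4]))
```

Request:
step_arm(series="2.4 -19.1 -9.2 0 0 -23; 2.4 -19.1 -9.2 0 0 -23; 2.4 -19.1 -9.2 0 0 -23; 2.4 -19.1 -9.2 0 0 -23; 40.4 -22.1 -9.2 0 0 -76.4; 40.4 -22.1 -9.2 0 0 -76.4; 40.4 -22.1 -9.2 0 0 -76.4; 40.4 -22.1 -9.2 0 0 -76.4; 40.4 -22.1 -9.2 0 0 -76.4; 40.4 -22.1 -9.2 0 0 -76.4")

```text
clock: 8.02
eef_pos: [408.1, 406.4, 249.7]
tcp_rot: [-3.14, -0.001, 2.848]
contact_force: [1.4, -0.9, 0.0]
opening: -0.001
```

```bash
python3 - <<'E'
from meas import *
print(r.sense()['opening'])
print(goto([408,411,250],np.radians(163)))
E
```

```text
-0.0008234954969813101
(array([ 0.15,  0.43, -0.03]), array([-0.1, -0. ,  0.2]))
```

```bash
python3 - <<'E'
from meas import *
view("wrist","w4"); view("top","t4"); view("scene","s4")
E
```

```text
(no output)
```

View pics/t4.png

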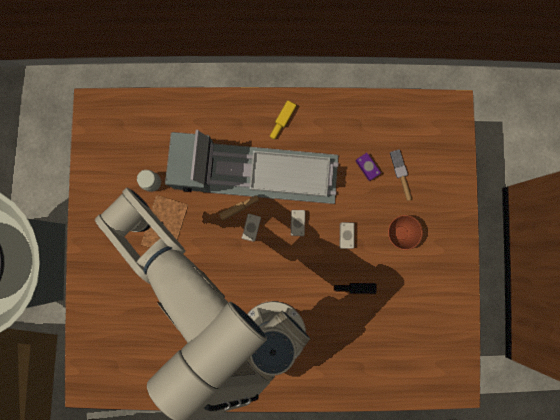

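View pics/s4.png

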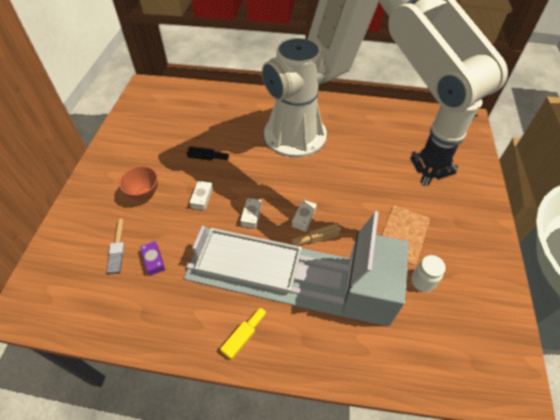

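View pics/w4.png

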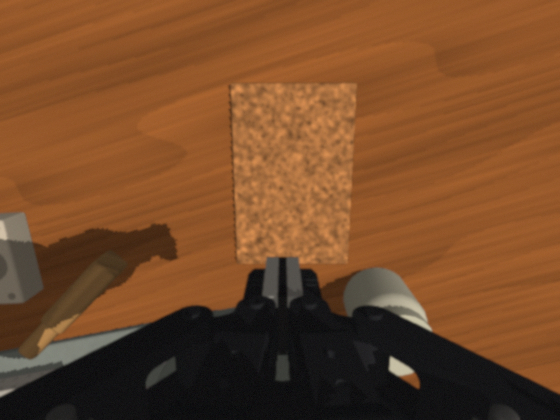

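```bash
python3 - <<'E'
from meas import *
f=cam("wrist"); 
P=onz(f,[[230,84],[356,83],[348,262],[236,262]],4); print(P.round(1),P.mean(0),rect(P))
print(goto([440,130,330],np.radians(110)))
E
```

```text
[[300.5 383.2   4. ]
 [336.7 506.1   4. ]
 [524.6 450.9   4. ]
 [487.1 326.2   4. ]] [412.23877064 416.61844894   4.        ] (array([412.1, 416.8]), 195.9, 130.2, -16.7)
(array([-11.03, -25.42,  -8.01]), array([-0.2,  0. , 53.1]))
```

```bash
python3 - <<'E'
from meas import *
print(goto([450,200,330],np.radians(110)))
E
```

```text
(array([ -9.96, -18.43,  -8.03]), array([-0.2,  0. , 53.1]))
```

Request:
step_arm(series="-10 -18.4 -8 0 0 53; -10 -18.4 -8 0 0 53; -10 -18.4 -8 0 0 53; -10 -18.4 -8 0 0 53; -10 -18.4 -8 0 0 53; -10 -18.4 -8 0 0 53; -10 -18.4 -8 0 0 53", grip=0.25)

```text
clock: 9.1
eef_pos: [450.3, 198.9, 330.6]
tcp_rot: [-3.14, 0.0, 1.924]
contact_force: [0.2, 0.1, 0.7]
opening: 0.747
```

```bash
python3 - <<'E'
from meas import *
f=view("wrist","w5"); C=cloud(f); np.savez("w5.npz",C=C,im=f['color'])
print(r.sense()['eef_pos'])
X,Y,Z=[C[...,i] for i in range(3)]
hsv=cv2.cvtColor(f['color'],cv2.COLOR_BGR2HSV)
m=(Z>8)&(Z<100)&(hsv[...,1]>90)&(X>330)&(X<560)&(Y>20)&(Y<300)
for c,ce in comps(C,m,100):
    P=C[c]; print(ce.round(),rect(P),P[:,2].min(),np.median(P[:,2]),P[:,2].max())
E
```

```text
[450.36338579 199.20474038 330.6908192 ]
[283. 221.] (array([479.7, 128.6]), 158.3, 28.1, -61.5) 8.240004420030516 39.3990125808769 42.94379943650728
```

View pics/w5.png

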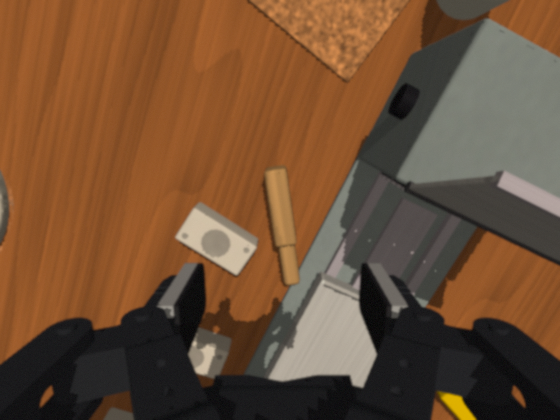

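```bash
python3 - <<'E'
from meas import *
print(goto([470,146,90],np.radians(118.5)),goto([470,146,28],np.radians(118.5)))
E
```

```text
(array([-5.67,  0.03, 24.07]), array([-0.1,  0. , -8.3])) (array([-5.67,  0.04, 30.27]), array([-0.1,  0. , -8.3]))
```

Request:
step_arm(series="-5.7 0 10 0 0 -8.3; -5.7 0 18 0 0 -8.3; -5.7 0 24 0 0 -8.3; -5.7 0 24 0 0 -8.3; -5.7 0 24 0 0 -8.3; -5.7 0 24 0 0 -8.3; -5.7 0 24 0 0 -8.3", grip=0.42)

```text
clock: 10.02
eef_pos: [472.1, 146.8, 93.8]
tcp_rot: [3.137, 0.001, 2.066]
contact_force: [0.2, -0.6, -0.6]
opening: 0.585
```

```bash
python3 - <<'E'
from meas import *
f=view("wrist","w6"); C=cloud(f)
s=r.sense();print(s['eef_pos'],s['opening'])
X,Y,Z=[C[...,i] for i in range(3)]
hsv=cv2.cvtColor(f['color'],cv2.COLOR_BGR2HSV)
m=(Z>22)&(Z<100)&(hsv[...,1]>90)&(X>330)&(X<560)&(Y>20)&(Y<300)
for c,ce in comps(C,m,100):
    P=C[c]; print(ce.round(),rect(P),P[:,2].min(),np.median(P[:,2]),P[:,2].max())
print(goto([470,146,28],np.radians(118.5)))
E
```

```text
[471.9181315  146.68382656  93.65884052] 0.5793578537548524
[276. 237.] (array([479.4, 128.7]), 158.0, 28.0, -61.6) 26.54530087202457 39.62657040891254 42.55346900743365
(array([ 0.04, -0.23,  6.56]), array([ 0.2,  0. , -0.1]))
```

View pics/w6.png

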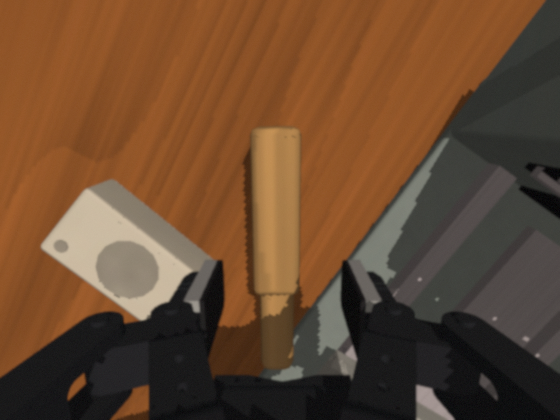

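Request:
step_arm(series="0 -0.1 6.5 0 0 0; 0 -0.1 6.5 0 0 0; 0 -0.1 6.5 0 0 0; 0 -0.1 6.5 0 0 0")

```text
clock: 10.58
eef_pos: [471.0, 145.9, 28.4]
tcp_rot: [3.138, 0.001, 2.065]
contact_force: [1.2, 0.4, 0.3]
opening: 0.58
```

Request:
step_arm(series="0 0 0 0 0 0; 0 0 0 0 0 0; 0 0 0 0 0 0; 0 0 0 0 0 0; 0 0 -3 0 0 0; 0 0 -8 0 0 0; 0 0 -8 0 0 0", grip=1, newtons=60)

```text
clock: 11.45
eef_pos: [471.9, 146.1, 109.8]
tcp_rot: [3.135, 0.001, 2.065]
contact_force: [0.2, -0.7, -1.4]
opening: 0.308
```

```bash
python3 - <<'E'
from meas import *
f=view("wrist","w7")
s=r.sense();print(s['eef_pos'],s['opening'])
print(goto([360,160,110],np.radians(140)),goto([402,384,110],np.radians(163.3)))
E
```

```text
[470.64510379 145.76765716 107.97975179] 0.3051326180489966
(array([ 6.5 , -9.06, -0.24]), array([  0.2,   0.1, -21.7])) (array([24.23,  5.26, -0.2 ]), array([  0.2,   0.1, -45. ]))
```

View pics/w7.png

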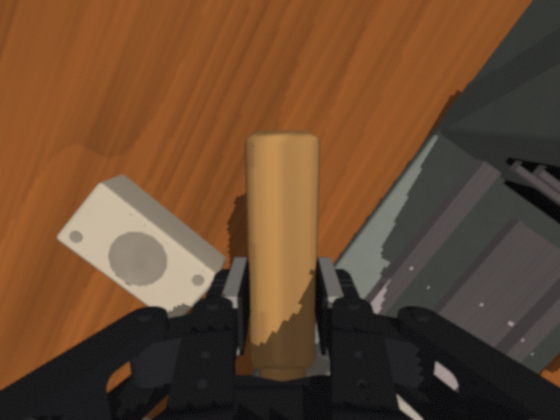

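Request:
step_arm(series="6.5 -9 0 0 0 -20; 6.5 -9 0 0 0 -20; 24.2 5.3 0 0 0 -45; 24.2 5.3 0 0 0 -45; 24.2 5.3 0 0 0 -45; 24.2 5.3 0 0 0 -45; 24.2 5.3 0 0 0 -45; 24.2 5.3 0 0 0 -45")

```text
clock: 12.5
eef_pos: [400.1, 382.2, 104.8]
tcp_rot: [-3.139, -0.001, 2.851]
contact_force: [-0.1, -0.9, -1.9]
opening: 0.31
```

```bash
python3 - <<'E'
from meas import *
s=r.sense();print(s['eef_pos'],s['opening'])
print(goto([402,384,34],np.radians(163.3)))
E
```

```text
[400.09539094 382.19214753 104.77353142] 0.31006764507494883
(array([-0.14,  0.25,  7.08]), array([-0.2, -0.1,  0. ]))
```

Request:
step_arm(series="0 0 6 0 0 0; 0 0 7 0 0 0; 0 0 7 0 0 0; 0 0 7.1 0 0 0; 0 0 7.1 0 0 0")

```text
clock: 13.12
eef_pos: [402.0, 384.1, 36.6]
tcp_rot: [3.14, 0.001, 2.85]
contact_force: [0.2, 0.2, -2.3]
opening: 0.309
```

Request:
step_arm(series="0 0 0.35 0 0 0; 0 0 0.35 0 0 0; 0 0 0.35 0 0 0")

```text
clock: 13.5
eef_pos: [401.4, 383.7, 31.8]
tcp_rot: [3.141, 0.0, 2.85]
contact_force: [0.3, -0.1, 0.3]
opening: 0.306
```

Request:
step_arm(series="0 0 0 0 0 0; 0 0 0 0 0 0; 0 0 0 0 0 0; 0 0 -6 0 0 0; 0 0 -11 0 0 0; 0 0 -11 0 0 0; 0 0 -11 0 0 0", grip=0.45)

```text
clock: 14.38
eef_pos: [401.0, 383.3, 141.3]
tcp_rot: [-3.141, -0.0, 2.85]
contact_force: [-0.1, -0.0, -0.4]
opening: 0.553
```

```bash
python3 - <<'E'
from meas import *
f=view("wrist","w8");C=cloud(f)
s=r.sense();print(s['eef_pos'],s['opening'])
X,Y,Z=[C[...,i] for i in range(3)]
hsv=cv2.cvtColor(f['color'],cv2.COLOR_BGR2HSV)
m=(Z>22)&(Z<100)&(hsv[...,1]>90)&(X>200)&(X<560)&(Y>220)&(Y<600)
for c,ce in comps(C,m,100):
    P=C[c]; print(ce.round(),rect(P),P[:,2].min(),np.median(P[:,2]),P[:,2].max())
E
```

```text
[400.59766516 382.93409983 140.5798652 ] 0.5525370746088556
[282. 219.] (array([420.5, 377.4]), 158.3, 28.0, -16.3) 22.033338629024797 43.075041078211925 46.16946612699854
```

View pics/w8.png

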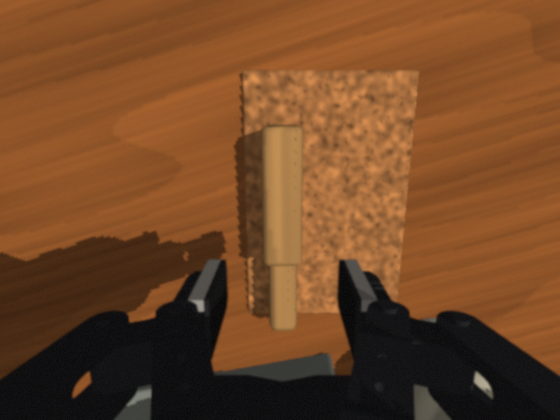

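Request:
step_arm(series="0 -4.3 0 0 0 0; 0 -4.3 0 0 0 0; 0 -4.3 4 0 0 0; 0 -4.3 8.5 0 0 0; 0 -4.3 8.5 0 0 0; 0 -4.3 8.5 0 0 0", grip=1)

```text
clock: 15.18
eef_pos: [389.2, 342.8, 57.1]
tcp_rot: [-3.141, -0.0, 2.85]
contact_force: [0.5, -0.4, -0.6]
opening: 0.001
```

Request:
step_arm(series="0 1 0 0 0 0; 0 1.7 0 0 0 0; 0 2.3 0 0 0 0; 0 2.8 0 0 0 0; 0 3.3 0 0 0 0; 0 3.8 0 0 0 0; 0 4.3 0 0 0 0; 0 4.8 0 0 0 0; 0 4.8 0 0 0 0; 0 4.8 0 0 0 0")

```text
clock: 16.42
eef_pos: [402.6, 388.2, 56.6]
tcp_rot: [-3.141, -0.0, 2.85]
contact_force: [0.3, -0.4, 0.2]
opening: 0.0
```

Request:
step_arm(series="0 -1 0 0 0 0; 0 -1 -8 0 0 0; 0 -1 -8 0 0 0; 0 -1 -8 0 0 0", grip=0.25)

```text
clock: 16.92
eef_pos: [400.3, 378.9, 137.8]
tcp_rot: [3.139, 0.001, 2.85]
contact_force: [-0.7, 0.1, -0.5]
opening: 0.747
```

```bash
python3 - <<'E'
from meas import *
f=view("wrist","w9");C=cloud(f)
s=r.sense();print(s['eef_pos'],s['opening'])
X,Y,Z=[C[...,i] for i in range(3)]
hsv=cv2.cvtColor(f['color'],cv2.COLOR_BGR2HSV)
m=(Z>18)&(Z<100)&(hsv[...,1]>90)&(X>200)&(X<560)&(Y>220)&(Y<600)
for c,ce in comps(C,m,100):
    P=C[c]; print(ce.round(),rect(P),P[:,2].min(),np.median(P[:,2]),P[:,2].max())
E
```

```text
[399.63645561 378.33779941 136.51563442] 0.7471652476039002
[288. 219.] (array([420.8, 377.4]), 159.1, 28.0, -16.3) 18.991723605559685 43.04189127936421 45.57928248142227
```

View pics/w9.png

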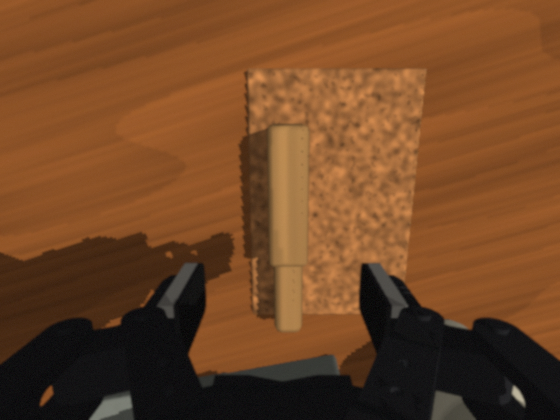

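Request:
step_arm(series="0 -4.3 0 0 0 0; 0 -4.3 0 0 0 0; 0 -4.3 4 0 0 0; 0 -4.3 8.3 0 0 0; 0 -4.3 8.3 0 0 0; 0 -4.3 8.3 0 0 0", grip=1)

```text
clock: 17.73
eef_pos: [387.7, 337.9, 54.0]
tcp_rot: [-3.141, -0.0, 2.85]
contact_force: [-0.0, 0.4, 0.9]
opening: 0.004
```

Request:
step_arm(series="0 1.2 0 0 0 0; 0 2.2 0 0 0 0; 0 3 0 0 0 0; 0 3.7 0 0 0 0; 0 4.3 0 0 0 0; 0 4.9 0 0 0 0; 0 5.4 0 0 0 0")

```text
clock: 18.6
eef_pos: [403.1, 389.6, 53.6]
tcp_rot: [-3.141, -0.0, 2.85]
contact_force: [-0.2, -1.2, 0.4]
opening: -0.003
```

```bash
python3 - <<'E'
from meas import *
f=view("wrist","w10");C=cloud(f)
s=r.sense();print(s['eef_pos'],s['opening'])
E
```

```text
[403.37146573 390.18541368  53.72483035] -0.0019057468126053908
```

View pics/w10.png

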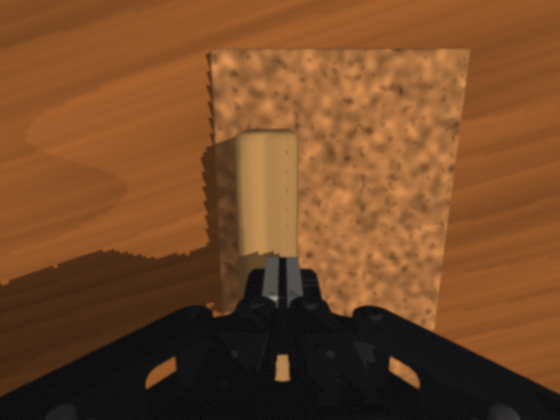

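```bash
python3 - <<'E'
from meas import *
f=cam("wrist")
h,w=f['depth'].shape
v,u=np.mgrid[:h,:w]
ra=rays(f,np.c_[u.ravel(),v.ravel()]); P=(ra*f['depth'].reshape(-1,1))
M=f['mount']; T=(P@M[:3,:3].T+M[:3,3]).reshape(h,w,3); C=cloud(f)
for vv in range(240,320,6):
    print(vv,[tuple(T[vv,uu].round(0).astype(int)) for uu in (256,270,280,290,305)],C[vv,282].round())
E
```

```text
240 [(np.int64(12), np.int64(-12), np.int64(10)), (np.int64(12), np.int64(-6), np.int64(10)), (np.int64(11), np.int64(-1), np.int64(10)), (np.int64(11), np.int64(3), np.int64(11)), (np.int64(-3), np.int64(13), np.int64(51))] [393. 393.  43.]
246 [(np.int64(9), np.int64(-12), np.int64(10)), (np.int64(8), np.int64(-6), np.int64(11)), (np.int64(8), np.int64(-1), np.int64(10)), (np.int64(8), np.int64(3), np.int64(11)), (np.int64(-6), np.int64(13), np.int64(50))] [395. 392.  43.]
252 [(np.int64(6), np.int64(-12), np.int64(10)), (np.int64(5), np.int64(-6), np.int64(11)), (np.int64(6), np.int64(-1), np.int64(9)), (np.int64(6), np.int64(3), np.int64(10)), (np.int64(-10), np.int64(13), np.int64(50))] [398. 392.  44.]
258 [(np.int64(2), np.int64(-12), np.int64(11)), (np.int64(9), np.int64(-5), np.int64(-6)), (np.int64(9), np.int64(-1), np.int64(-6)), (np.int64(9), np.int64(3), np.int64(-6)), (np.int64(-14), np.int64(13), np.int64(51))] [394. 393.  60.]
264 [(np.int64(0), np.int64(-12), np.int64(10)), (np.int64(10), np.int64(-5), np.int64(-13)), (np.int64(10), np.int64(-1), np.int64(-13)), (np.
[... 1580 characters left out ...]
8), np.int64(-47)), (np.int64(10), np.int64(-4), np.int64(-46)), (np.int64(6), np.int64(-1), np.int64(-38)), (np.int64(11), np.int64(2), np.int64(-46)), (np.int64(11), np.int64(7), np.int64(-47))] [398. 392.  91.]
312 [(np.int64(11), np.int64(-8), np.int64(-50)), (np.int64(10), np.int64(-4), np.int64(-49)), (np.int64(3), np.int64(-1), np.int64(-38)), (np.int64(10), np.int64(2), np.int64(-49)), (np.int64(10), np.int64(7), np.int64(-48))] [400. 391.  92.]
318 [(np.int64(10), np.int64(-8), np.int64(-52)), (np.int64(10), np.int64(-4), np.int64(-53)), (np.int64(2), np.int64(-1), np.int64(-39)), (np.int64(8), np.int64(2), np.int64(-49)), (np.int64(10), np.int64(6), np.int64(-52))] [402. 390.  91.]
```

```bash
python3 - <<'E'
from meas import *
f=cam("scene"); s=r.sense(); p=s['eef_pos']; uv=proj(f,[p,p-[0,0,22],p+[0,0,50]]); print(uv)
u,v=uv[0].astype(int)
im=f['color'].copy()
for q in uv: cv2.circle(im,tuple(q.round().astype(int)),1,(0,255,0),-1)
cr=im[v-70:v+40,u-70:u+70]; cv2.imwrite("pics/s11.png",cv2.resize(cr,None,fx=5.5,fy=5.5,interpolation=cv2.INTER_CUBIC))
E
```

```text
[[398.82170949 221.93475337]
 [397.16649702 225.76035436]
 [402.75313455 212.83139377]]
```

View pics/s11.png

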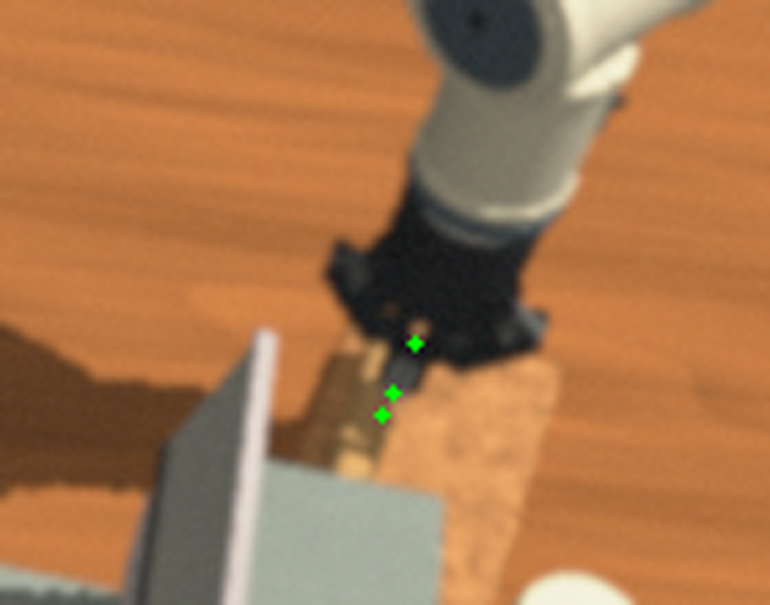

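Request:
step_arm(series="0 -5.4 0 0 0 0; 0 -5.4 0 0 0 0; 0 -5.4 2.4 0 0 0; 0 -5.4 2.4 0 0 0; 0 -5.4 2.4 0 0 0")

```text
clock: 19.38
eef_pos: [387.8, 338.0, 30.1]
tcp_rot: [3.141, 0.0, 2.85]
contact_force: [-0.1, 1.3, 0.3]
opening: -0.002
```

```bash
python3 - <<'E'
from meas import *
f=cam("scene"); s=r.sense(); p=s['eef_pos']; print(p); uv=proj(f,[p,p-[0,0,22],p+[0,0,50]])
u,v=uv[0].astype(int)
im=f['color'].copy()
cr=im[v-50:v+40,u-60:u+60]; cv2.imwrite("pics/s12.png",cv2.resize(cr,None,fx=6,fy=6,interpolation=cv2.INTER_CUBIC))
view("wrist","w12")
E
```

```text
[387.88549779 338.10323896  30.25415695]
```

View pics/w12.png

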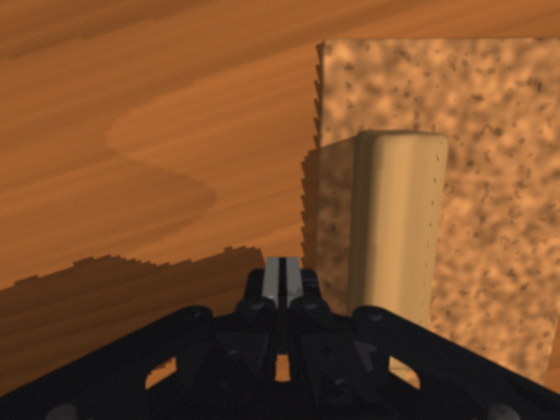

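Request:
step_arm(series="0 1.2 0 0 0 0; 0 2.2 0 0 0 0; 0 2.8 0 0 0 0; 0 3.4 0 0 0 0; 0 4 0 0 0 0; 0 4.5 0 0 0 0; 0 5 0 0 0 0; 0 5.5 0 0 0 0")

```text
clock: 20.48
eef_pos: [404.3, 392.5, 32.5]
tcp_rot: [3.137, 0.001, 2.849]
contact_force: [-8.4, 4.4, 24.7]
opening: -0.001
```

```bash
python3 - <<'E'
from meas import *
view("wrist","w13")
E
```

```text
(no output)
```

View pics/w13.png

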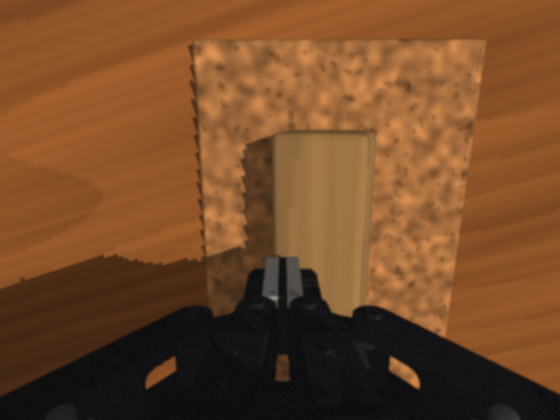

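Request:
step_arm(series="0 0 -2 0 0 0; 0 0 -8 0 0 0; 0 0 -14 0 0 0; 0 0 -14 0 0 0; 0 0 -14 0 0 0", grip=0.25)

```text
clock: 21.15
eef_pos: [403.0, 390.1, 169.4]
tcp_rot: [-3.142, -0.0, 2.85]
contact_force: [-0.7, -0.4, 0.3]
opening: 0.748
```

```bash
cat > bm.py <<'E'
from meas import *
f=view("wrist","wb");C=cloud(f)
s=r.sense();print(s['eef_pos'],s['opening'])
X,Y,Z=[C[...,i] for i in range(3)]
hsv=cv2.cvtColor(f['color'],cv2.COLOR_BGR2HSV)
m=(Z>18)&(Z<100)&(hsv[...,1]>90)&(X>200)&(X<560)&(Y>220)&(Y<600)
for c,ce in comps(C,m,100):
    P=C[c]; R=rect(P); a=np.radians(R[3]+180); print(ce.round(),R,np.median(P[:,2]),'mid',R[0]+20*np.array([np.cos(a),np.sin(a)]))
E
python3 bm.py
```

```text
[402.62630296 389.7256438  168.54854844] 0.7484525414324803
[315. 204.] (array([430.1, 410.6]), 158.0, 40.1, -16.3) 31.180513283943668 mid [410.90389416 416.21333418]
```

View pics/wb.png

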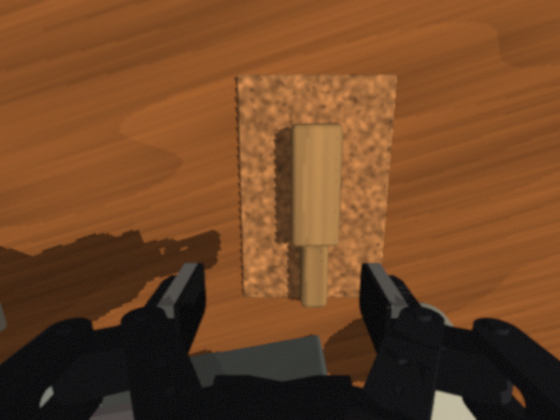

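```bash
python3 - <<'E'
from meas import *
print(goto([403,82,150],np.radians(165.5)))
E
```

```text
(array([ -8.87, -29.46,   1.89]), array([-0.1, -0.1, -2.2]))
```

Request:
step_arm(series="-8.9 -29.5 1.8 0 0 -2.2; -8.9 -29.5 1.8 0 0 -2.2; -8.9 -29.5 1.8 0 0 -2.2; -8.9 -29.5 1.8 0 0 -2.2; -8.9 -29.5 1.8 0 0 -2.2; -8.9 -29.5 1.8 0 0 -2.2; -8.9 -29.5 1.8 0 0 -2.2", grip=0.18)

```text
clock: 22.08
eef_pos: [403.3, 82.0, 150.8]
tcp_rot: [-3.141, -0.002, 2.887]
contact_force: [-0.0, 0.2, 0.2]
opening: 0.819
```

```bash
cat > mm.py <<'E'
from meas import *
import sys
def moulds(f,zlo=25,zhi=50,xmax=520):
    C=cloud(f); X,Y,Z=[C[...,i] for i in range(3)]
    hsv=cv2.cvtColor(f['color'],cv2.COLOR_BGR2HSV)
    m=(Z>zlo)&(Z<zhi)&(hsv[...,1]<95)&(X<xmax)&(X>200)
    out=[]
    for c,ce in comps(C,m,150):
        P=C[c]; P=P[P[:,2]>zhi-19]; 
        if len(P)>100: out.append((ce.round(),rect(P),np.median(P[:,2]).round(1)))
    return out
if __name__=="__main__":
    f=view("wrist",sys.argv[1]); s=r.sense(); print(s['eef_pos'],s['opening'])
    for o in moulds(f): print(*o)
E
python3 mm.py w14
```

```text
[403.52427423  82.69134382 150.99826645] 0.8198447762032288
[282. 201.] (array([402.2,  82.2]), 95.3, 49.9, -14.1) 35.7
[ 73. 272.] (array([418.6, -92.5]), 92.4, 51.1, -1.9) 35.6
```

View pics/w14.png

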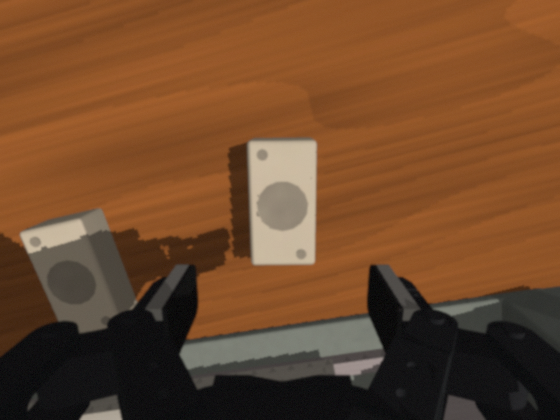

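Request:
step_arm(series="0.1 -0.1 6 0 0 0; 0.1 -0.1 11 0 0 0; 0.1 -0.1 13 0 0 0; 0.1 -0.1 13.3 0 0 0; 0.1 -0.1 13.5 0 0 0; 0.1 -0.1 13.5 0 0 0")

```text
clock: 22.88
eef_pos: [403.3, 81.9, 17.4]
tcp_rot: [3.141, 0.001, 2.89]
contact_force: [0.6, 0.1, -0.3]
opening: 0.821
```

Request:
step_arm(series="0 0 0 0 0 0; 0 0 0 0 0 0; 0 0 0 0 0 0; 0 0 0 0 0 0; 0 0 -2 0 0 0; 0 0 -7 0 0 0; 0 0 -11 0 0 0; 0 0 -11 0 0 0", grip=1, newtons=70)

```text
clock: 23.88
eef_pos: [404.7, 81.7, 129.5]
tcp_rot: [3.139, 0.006, 2.889]
contact_force: [0.6, 0.8, -2.3]
opening: 0.563
```

```bash
python3 - <<'E'
from meas import *
f=view("wrist","w15")
s=r.sense();print(s['eef_pos'],s['opening'])
print(goto([613.8,21.2,130],np.radians(175)))
E
```

```text
[403.4650243   81.51217608 127.89333986] 0.5658978213222904
(array([-21.87,  -0.57,  -0.14]), array([ 0.1,  0.2, -9.5]))
```

View pics/w15.png

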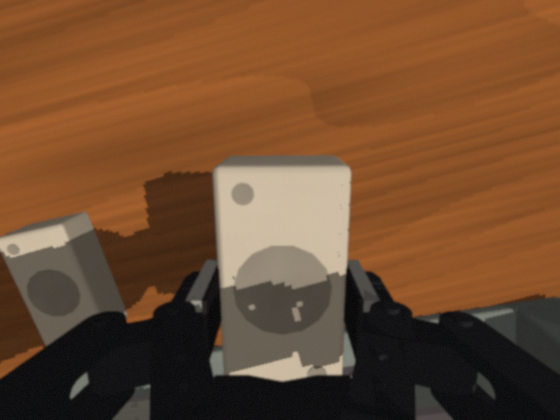

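Request:
step_arm(series="-21.9 -0.6 0 0 0 -9.5; -21.9 -0.6 0 0 0 -9.5; -21.9 -0.6 0 0 0 -9.5; -21.9 -0.6 0 0 0 -9.5; -21.9 -0.6 0 0 0 -9.5; -21.9 -0.6 0 0 0 -9.5")

```text
clock: 24.68
eef_pos: [611.2, 20.9, 124.8]
tcp_rot: [-3.141, -0.004, 3.054]
contact_force: [-0.2, -0.6, -2.2]
opening: 0.564
```

```bash
python3 - <<'E'
from meas import *
f=view("wrist","w16")
s=r.sense();print(s['eef_pos'],s['opening'])
print(goto([614.5,21.2,55],np.radians(175)))
E
```

```text
[611.13511497  21.05689433 125.27213105] 0.5608732151604289
(array([-0.36,  0.05,  7.03]), array([-0. , -0.2,  0. ]))
```

View pics/w16.png

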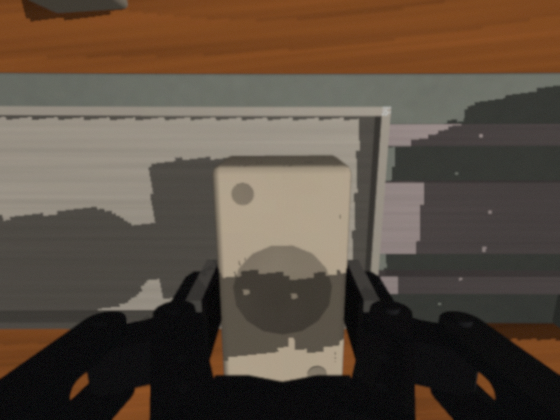

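Request:
step_arm(series="-0.3 0 4 0 0 0; -0.3 0 6.5 0 0 0; -0.3 0 7 0 0 0; -0.3 0 7.1 0 0 0; -0.3 0 7.1 0 0 0")

```text
clock: 25.35
eef_pos: [616.7, 20.7, 56.8]
tcp_rot: [3.141, 0.002, 3.055]
contact_force: [0.5, 0.0, -2.0]
opening: 0.567
```

Request:
step_arm(series="0 0 0.25 0 0 0; 0 0 0.35 0 0 0; 0 0 0.35 0 0 0")

```text
clock: 25.72
eef_pos: [616.8, 20.6, 53.9]
tcp_rot: [3.141, 0.002, 3.055]
contact_force: [-2.9, 0.8, 10.6]
opening: 0.563
```

Mould touches the floor. Release with limited opening and rise.

Request:
step_arm(series="0 0 0 0 0 0; 0 0 0 0 0 0; 0 0 0 0 0 0; 0 0 -4 0 0 0; 0 0 -9 0 0 0; 0 0 -9 0 0 0; 0 0 -9 0 0 0", grip=0.25)

```text
clock: 26.6
eef_pos: [615.8, 20.5, 141.9]
tcp_rot: [-3.142, -0.0, 3.055]
contact_force: [-0.5, -0.2, -0.1]
opening: 0.751
```

```bash
python3 - <<'E'
from meas import *
f=view("wrist","w17")
s=r.sense();print(s['eef_pos'],s['opening'])
print(goto([421,-93,150],np.radians(178)))
E
```

```text
[615.351748    20.55016522 141.15528468] 0.7508635240405188
(array([ 18.38, -13.  ,  -0.85]), array([-0. , -0.1, -3. ]))
```

View pics/w17.png

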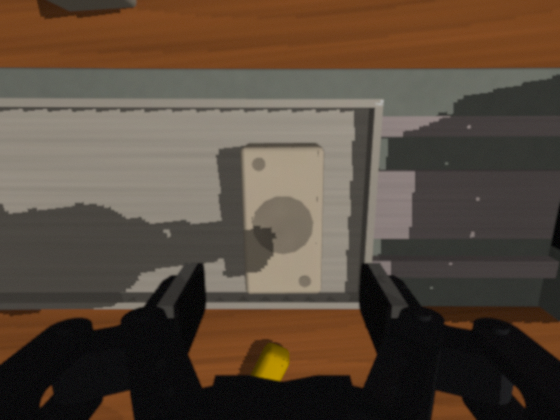

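Mould is flat and square in the tray's far slot. Next mould B.

Request:
step_arm(series="18.4 -13 -0.8 0 0 -3; 18.4 -13 -0.8 0 0 -3; 18.4 -13 -0.8 0 0 -3; 18.4 -13 -0.8 0 0 -3; 18.4 -13 -0.8 0 0 -3; 18.4 -13 -0.8 0 0 -3; 18.4 -13 -0.8 0 0 -3", grip=0.18)

```text
clock: 27.52
eef_pos: [422.4, -92.6, 149.9]
tcp_rot: [3.141, -0.0, 3.108]
contact_force: [0.1, 0.5, 0.2]
opening: 0.824
```

```bash
python3 mm.py w18; python3 -c "
from meas import *
print(goto([420,-93,17],np.radians(178.2)))"
```

```text
[422.2865751  -92.56167185 149.88156228] 0.8173399173822568
[ 30. 151.] (array([ 374., -277.]), 95.9, 49.0, -2.1) 35.6
[282. 200.] (array([420.2, -92.9]), 95.3, 49.9, -1.3) 35.7
(array([ 0.22, -0.05, 13.29]), array([ 0. , -0. , -0.1]))
```

View pics/w18.png

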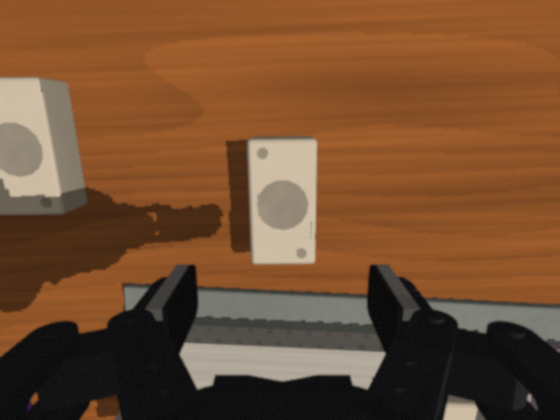

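Request:
step_arm(series="0.2 0 6 0 0 -0.5; 0.2 0 11 0 0 -0.5; 0.2 0 13 0 0 -0.5; 0.2 0 13.3 0 0 -0.5; 0.2 0 13.3 0 0 -0.5; 0.2 0 13.3 0 0 -0.5")

```text
clock: 28.32
eef_pos: [420.5, -93.0, 18.1]
tcp_rot: [-3.141, 0.002, 3.116]
contact_force: [0.4, 0.3, -0.5]
opening: 0.822
```

Request:
step_arm(series="0 0 0 0 0 0; 0 0 0 0 0 0; 0 0 0 0 0 0; 0 0 0 0 0 0; 0 0 -2 0 0 0; 0 0 -7 0 0 0; 0 0 -11 0 0 0; 0 0 -11 0 0 0", grip=1)

```text
clock: 29.32
eef_pos: [421.5, -93.4, 130.0]
tcp_rot: [-3.14, 0.006, 3.116]
contact_force: [0.9, -0.7, -2.5]
opening: 0.563
```

```bash
python3 - <<'E'
from meas import *
s=r.sense();print(s['eef_pos'],s['opening'])
print(goto([606.5,-62.5,130],np.radians(175)))
E
```

```text
[421.54029665 -93.36234125 129.95559487] 0.5633546224248489
(array([-18.41,   3.57,   0.11]), array([-0.1,  0.4,  3.5]))
```

Request:
step_arm(series="-18.4 3.6 0 0 0 3.5; -18.4 3.6 0 0 0 3.5; -18.4 3.6 0 0 0 3.5; -18.4 3.6 0 0 0 3.5; -18.4 3.6 0 0 0 3.5; -18.4 3.6 4 0 0 3.5; -18.4 3.6 7 0 0 3.5; -18.4 3.6 7 0 0 3.5; -18.4 3.6 7 0 0 3.5")

```text
clock: 30.45
eef_pos: [603.0, -61.9, 57.0]
tcp_rot: [3.142, -0.001, 3.054]
contact_force: [0.6, 0.2, -2.6]
opening: 0.566
```

```bash
python3 - <<'E'
from meas import *
f=view("wrist","w19")
s=r.sense();print(s['eef_pos'],s['opening'],s['contact_force'])
print(goto([606.5,-62.5,54],np.radians(175)))
E
```

```text
[603.51250209 -61.87829899  57.37161924] 0.5664966468585669 [-0.00609593  0.99069093 -3.21872547]
(array([-0.3 , -0.04,  0.34]), array([-0., -0., -0.]))
```

View pics/w19.png

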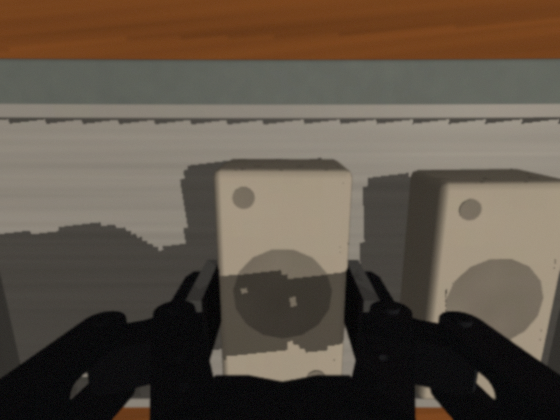

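Request:
step_arm(series="-0.3 0 0 0 0 0; -0.3 0 0.3 0 0 0; -0.3 0 0.35 0 0 0; -0.3 0 0.35 0 0 0")

```text
clock: 31.0
eef_pos: [607.2, -61.9, 53.6]
tcp_rot: [-3.142, -0.0, 3.055]
contact_force: [0.0, 0.4, -2.6]
opening: 0.567
```

Request:
step_arm(series="0 0 0 0 0 0; 0 0 0 0 0 0; 0 0 0 0 0 0; 0 0 -4 0 0 0; 0 0 -9 0 0 0; 0 0 -9 0 0 0; 0 0 -9 0 0 0", grip=0.28)

```text
clock: 31.88
eef_pos: [607.1, -61.9, 143.6]
tcp_rot: [-3.142, 0.0, 3.055]
contact_force: [-0.3, 0.3, -0.6]
opening: 0.719
```

```bash
python3 - <<'E'
from meas import *
f=view("wrist","w20")
s=r.sense();print(s['eef_pos'],s['opening'])
print(goto([374,-277,150],np.radians(178)))
E
```

```text
[606.63881438 -61.83561523 142.78272509] 0.7190447489915777
(array([ 21.31, -23.46,  -0.69]), array([ 0. , -0.1, -3. ]))
```

View pics/w20.png

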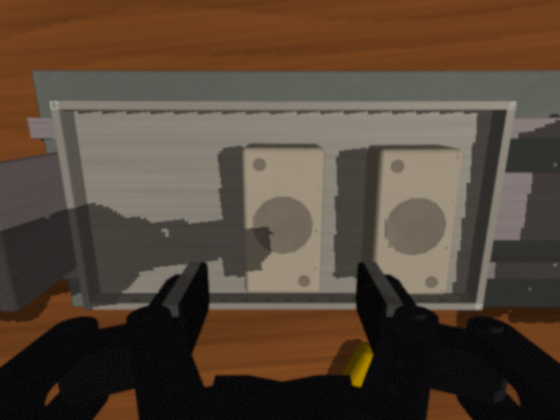

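Two moulds flat and well-spaced. Now the third.

Request:
step_arm(series="21.3 -23.5 -0.7 0 0 -3; 21.3 -23.5 -0.7 0 0 -3; 21.3 -23.5 -0.7 0 0 -3; 21.3 -23.5 -0.7 0 0 -3; 21.3 -23.5 -0.7 0 0 -3; 21.3 -23.5 -0.7 0 0 -3; 21.3 -23.5 -0.7 0 0 -3; 21.3 -23.5 -0.7 0 0 -3", grip=0.18)

```text
clock: 32.92
eef_pos: [375.5, -276.7, 150.2]
tcp_rot: [3.141, -0.0, 3.108]
contact_force: [0.4, -0.4, -0.5]
opening: 0.817
```

```bash
python3 mm.py w21; python3 -c "
from meas import *
print(goto([374,-277,17],np.radians(178)))"
```

```text
[ 375.58889208 -276.64223605  150.33687352] 0.8159555798320693
[280. 201.] (array([ 373.9, -278.8]), 95.3, 49.9, -1.3) 35.7
(array([ 0.15, -0.05, 13.33]), array([ 0. , -0. ,  0.1]))
```

View pics/w21.png

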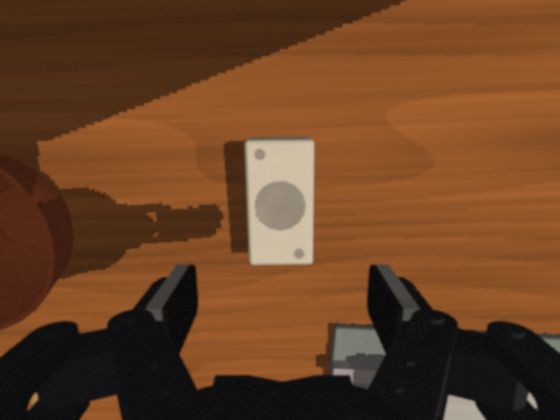

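Request:
step_arm(series="0.15 -0.2 6 0 0 -0.5; 0.15 -0.2 11 0 0 -0.5; 0.15 -0.2 13 0 0 -0.5; 0.15 -0.2 13.3 0 0 -0.5; 0.15 -0.2 13.3 0 0 -0.5; 0.15 -0.2 13.3 0 0 -0.5")

```text
clock: 33.72
eef_pos: [374.1, -279.8, 18.7]
tcp_rot: [-3.14, 0.002, 3.116]
contact_force: [0.0, 0.5, 0.1]
opening: 0.821
```

Request:
step_arm(series="0 0 0 0 0 0; 0 0 0 0 0 0; 0 0 0 0 0 0; 0 0 0 0 0 0; 0 0 -2 0 0 0; 0 0 -7 0 0 0; 0 0 -13 0 0 0; 0 0 -13 0 0 0", grip=1)

```text
clock: 34.72
eef_pos: [375.5, -281.3, 152.0]
tcp_rot: [-3.136, 0.007, 3.116]
contact_force: [-0.5, -0.1, -3.0]
opening: 0.561
```

```bash
python3 - <<'E'
from meas import *
s=r.sense();print(s['eef_pos'],s['opening'])
print(goto([601,-146.2,150],np.radians(175)))
E
```

```text
[ 375.52936572 -281.31162975  151.98597322] 0.5607704255101017
(array([-22.19,  14.1 ,   0.28]), array([-0.3,  0.4,  3.5]))
```

Request:
step_arm(series="-22.2 14.1 0 0 0 3.5; -22.2 14.1 0 0 0 3.5; -22.2 14.1 0 0 0 3.5; -22.2 14.1 0 0 0 3.5; -22.2 14.1 0 0 0 3.5; -22.2 14.1 0 0 0 3.5; -22.2 14.1 0 0 0 3.5")

```text
clock: 35.6
eef_pos: [596.9, -144.9, 146.8]
tcp_rot: [3.142, -0.002, 3.054]
contact_force: [-0.1, 0.4, -3.9]
opening: 0.565
```

```bash
python3 - <<'E'
from meas import *
f=view("wrist","w22")
s=r.sense();print(s['eef_pos'],s['opening'],s['contact_force'])
print(goto([600,-146.2,57],np.radians(175)))
E
```

```text
[ 597.11081679 -145.09073364  147.18103973] 0.5659791198747444 [-0.69905126 -0.37801323 -3.45017545]
(array([-0.31, -0.09,  9.02]), array([-0. , -0.1, -0.1]))
```

View pics/w22.png

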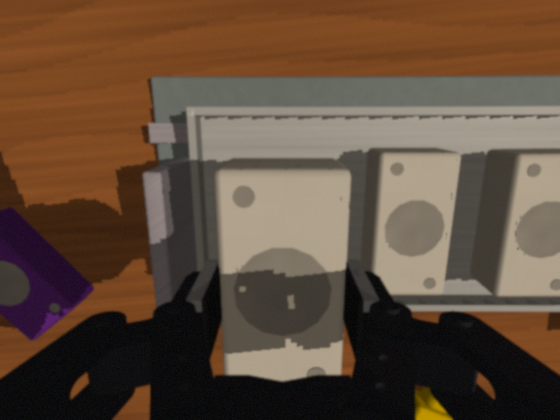

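Request:
step_arm(series="-0.4 0.25 4 0 0 0; -0.4 0.25 7.5 0 0 0; -0.4 0.25 8.9 0 0 0; -0.4 0.25 9.1 0 0 0; -0.4 0.25 9.1 0 0 0")

```text
clock: 36.28
eef_pos: [603.7, -142.6, 57.9]
tcp_rot: [-3.141, 0.002, 3.054]
contact_force: [1.1, -1.0, -3.8]
opening: 0.56
```

Request:
step_arm(series="0 0 0.25 0 0 0; 0 0 0.35 0 0 0; 0 0 0.35 0 0 0")

```text
clock: 36.65
eef_pos: [603.8, -142.3, 54.9]
tcp_rot: [-3.141, 0.002, 3.055]
contact_force: [-2.3, 0.1, 8.0]
opening: 0.566
```

Request:
step_arm(series="0 0 0 0 0 0; 0 0 0 0 0 0; 0 0 0 0 0 0; 0 0 -4 0 0 0; 0 0 -9 0 0 0; 0 0 -14 0 0 0; 0 0 -14 0 0 0; 0 0 -14 0 0 0", grip=0.28)

```text
clock: 37.65
eef_pos: [602.6, -142.0, 192.8]
tcp_rot: [3.142, -0.0, 3.055]
contact_force: [-0.2, -0.3, -0.8]
opening: 0.722
```

```bash
python3 - <<'E'
from meas import *
f=view("wrist","w23")
s=r.sense();print(s['eef_pos'],s['opening'])
C=cloud(f); X,Y,Z=[C[...,i] for i in range(3)]
m=(Z>64)&(Z<82)&(X>500)&(X<720)
for c,ce in comps(C,m,150): print(ce.round(),rect(C[c]),np.median(C[c][:,2]))
m=(Z>85)&(X>500)&(X<720)&(Y<-150)&(Z<118)
for c,ce in comps(C,m,50): print('plate',ce.round(),rect(C[c]),np.median(C[c][:,2]))
f=view("top","t23",3.3,(130,100,370,260))
view("scene","s23",2.8,(170,170,450,340))
E
```

```text
[ 602.19094577 -141.95927441  192.00572403] 0.7155448089421682
[387. 198.] (array([607.2, -62.3]), 95.7, 50.3, -5.0) 71.62154510319863
[496. 199.] (array([615.2,  19.7]), 95.7, 51.2, -4.3) 71.55731666469711
[282. 203.] (array([ 604.2, -142.6]), 95.4, 50.0, -4.9) 71.64536684266417
[196. 195.] (array([ 592.2, -206.2]), 79.1, 8.7, 1.1) 73.53951486765152
plate [180. 207.] (array([ 592.6, -211.2]), 79.7, 11.2, -4.9) 109.80404135029113
```

View pics/w23.png

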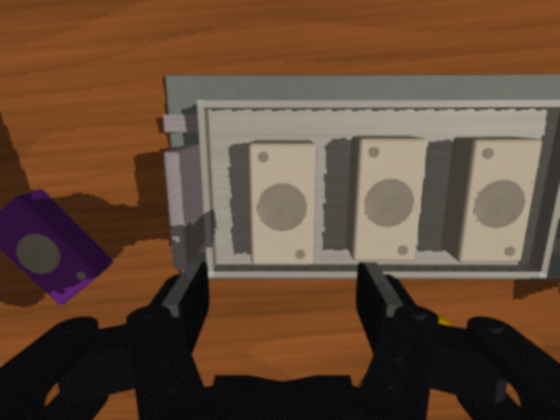

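View pics/s23.png

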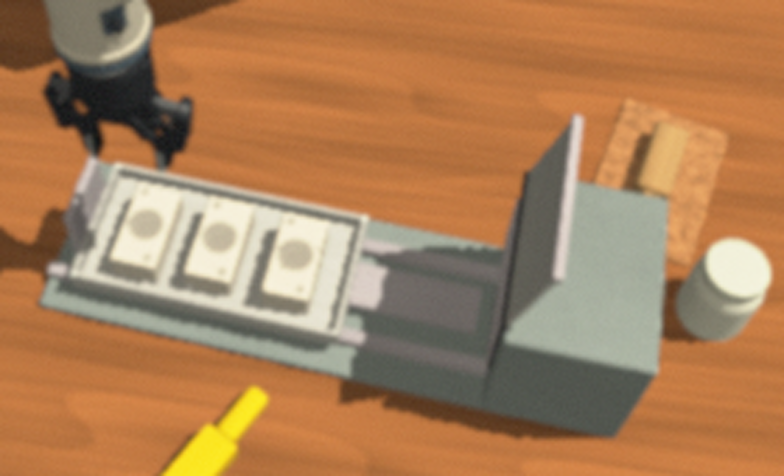

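```bash
python3 - <<'E'
from meas import *
print(goto([590,-255,190],np.radians(175)),goto([590,-255,85],np.radians(175)))
E
```

```text
(array([  0.22, -11.37,   0.15]), array([ 0. , -0.2,  0. ])) (array([  0.19, -11.38,  10.65]), array([ 0. , -0.2,  0. ]))
```

Request:
step_arm(series="0.2 -11.4 0 0 0 0; 0.2 -11.4 0 0 0 0; 0.2 -11.4 0 0 0 0; 0.2 -11.4 6 0 0 0; 0.2 -11.4 10.6 0 0 0; 0.2 -11.4 10.6 0 0 0; 0.2 -11.4 10.6 0 0 0", grip=1)

```text
clock: 38.67
eef_pos: [591.9, -255.3, 88.3]
tcp_rot: [-3.141, 0.001, 3.055]
contact_force: [1.2, -0.8, 0.9]
opening: 0.002
```

```bash
python3 - <<'E'
from meas import *
f=view("wrist","w24"); s=r.sense(); print(s['eef_pos'],s['opening'])
view("scene","s24",4.5,(150,170,310,300))
E
```

```text
[ 592.4433458  -255.60003128   89.06367334] 0.00232301019209382
```

View pics/w24.png

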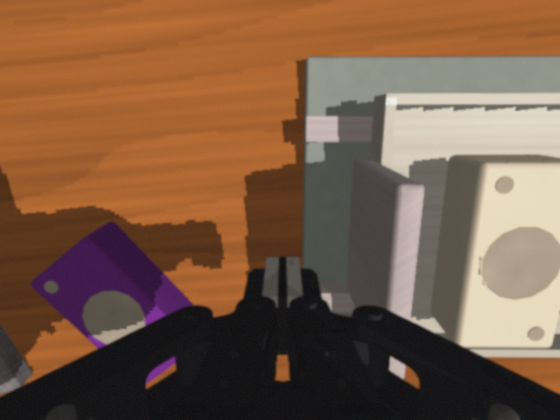

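View pics/s24.png

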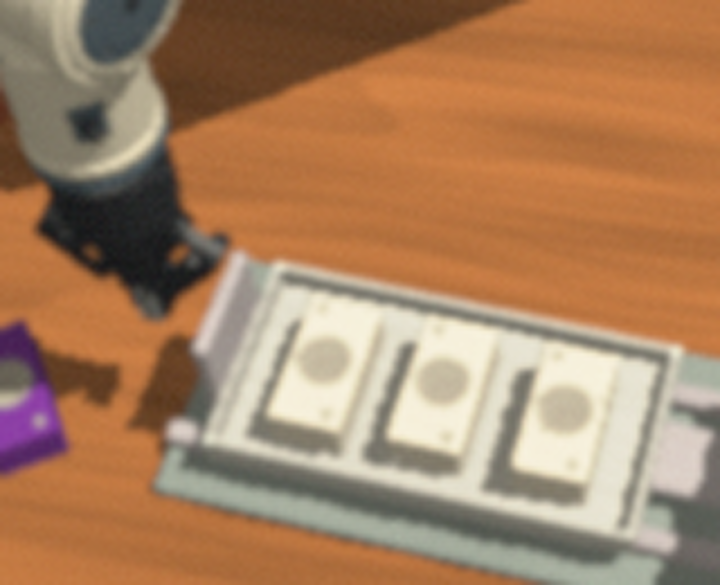

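```bash
python3 - <<'E'
from meas import *
f=cam("wrist")
h,w=f['depth'].shape
v,u=np.mgrid[:h,:w]
ra=rays(f,np.c_[u.ravel(),v.ravel()]); P=(ra*f['depth'].reshape(-1,1))
M=f['mount']; T=(P@M[:3,:3].T+M[:3,3]).reshape(h,w,3)
for uu in (310,330,345,360,375,390,410,440):
    col=T[:,uu]; d=f['depth'][:,uu]; k=np.nonzero((col[:,2]<0)&(d>0))[0]
    if len(k): print(uu,k[0],col[k[0]].round(0), col[k[8]].round(0), 'maxz',col[k,2].max().round())
E
```

```text
310 269 [ 5. 11. -8.] [  5.  10. -15.] maxz -8.0
330 309 [ 10.  14. -47.] [ 10.  13. -52.] maxz -47.0
345 316 [  5.  19. -43.] [  5.  18. -48.] maxz -43.0
360 306 [ 11.  23. -46.] [ 11.  22. -51.] maxz -46.0
375 262 [ 5. 39. -1.] [-0. 39. -2.] maxz -0.0
390 173 [44. 42. -3.] [ 42.  39. -12.] maxz -3.0
410 177 [ 44.  47. -11.] [ 43.  44. -21.] maxz -11.0
440 336 [ 11.  40. -62.] [ 10.  39. -65.] maxz -61.0
```

Request:
step_arm(series="0 1.5 0 0 0 0; 0 2.4 0 0 0 0; 0 2.8 0 0 0 0; 0 3.2 0 0 0 0; 0 3.6 0 0 0 0; 0 4 0 0 0 0")

```text
clock: 39.58
eef_pos: [594.8, -215.7, 87.3]
tcp_rot: [-3.141, 0.001, 3.054]
contact_force: [0.1, -3.1, 2.1]
opening: 0.002
```

Request:
step_arm(series="0 0.4 0 0 0 0; 0 0.8 0 0 0 0; 0 1.2 0 0 0 0; 0 1.6 0 0 0 0; 0 2 0 0 0 0")

```text
clock: 40.2
eef_pos: [596.2, -200.2, 87.5]
tcp_rot: [-3.135, 0.001, 3.056]
contact_force: [-3.1, -23.8, -0.1]
opening: -0.002
```

Request:
step_arm(series="0 0.4 0 0 0 0; 0 0.8 0 0 0 0; 0 1.2 0 0 0 0; 0 1.6 0 0 0 0; 0 2 0 0 0 0")

```text
clock: 40.83
eef_pos: [598.3, -175.4, 87.2]
tcp_rot: [3.142, 0.0, 3.055]
contact_force: [1.5, -2.1, 2.4]
opening: -0.001
```

```bash
cat > tr.py <<'E'
from meas import *
import sys
f=view("wrist",sys.argv[1]); s=r.sense(); print(s['eef_pos'],s['contact_force'])
C=cloud(f); X,Y,Z=[C[...,i] for i in range(3)]
m=(Z>64)&(Z<82)&(X>500)&(X<720)
for c,ce in comps(C,m,150): print(ce.round(),rect(C[c]),np.median(C[c][:,2]))
m=(Z>88)&(X>500)&(X<720)&(Z<118)
for c,ce in comps(C,m,50): print('plate',ce.round(),rect(C[c]),np.median(C[c][:,2]))
E
python3 tr.py w25
```

```text
[ 597.99747913 -174.81629308   87.08354295] [-0.24293825  0.79162711  0.04167771]
[467. 249.] (array([608.8, -88.8]), 96.7, 50.8, -4.9) 71.58393906001854
[316. 207.] (array([ 581.5, -160.2]), 50.8, 9.0, -15.6) 73.96685593351361
plate [316. 252.] (array([ 578.3, -161.9]), 47.0, 39.2, -23.2) 110.02694902419879
```

View pics/w25.png

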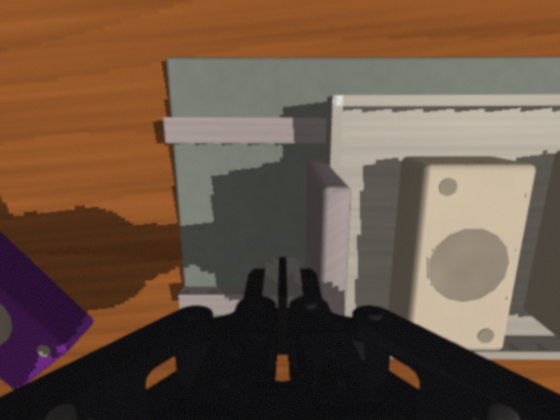

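Request:
step_arm(series="0 0.5 0 0 0 0; 0 0.9 0 0 0 0; 0 1.2 0 0 0 0; 0 1.5 0 0 0 0; 0 1.8 0 0 0 0; 0 2.1 0 0 0 0; 0 2.4 0 0 0 0; 0 2.7 0 0 0 0; 0 3 0 0 0 0; 0 3.3 0 0 0 0")

```text
clock: 42.12
eef_pos: [600.8, -142.7, 87.1]
tcp_rot: [3.142, -0.0, 3.055]
contact_force: [-1.2, -2.0, -1.0]
opening: 0.001
```

Request:
step_arm(series="0 0.3 0 0 0 0; 0 0.6 0 0 0 0; 0 0.9 0 0 0 0; 0 1.2 0 0 0 0; 0 1.5 0 0 0 0; 0 1.8 0 0 0 0")

```text
clock: 42.88
eef_pos: [602.4, -124.8, 87.1]
tcp_rot: [3.142, -0.0, 3.055]
contact_force: [-0.7, -2.5, -1.6]
opening: -0.001
```

Request:
step_arm(series="0 0.25 0 0 0 0; 0 0.5 0 0 0 0; 0 0.75 0 0 0 0; 0 1 0 0 0 0; 0 1.2 0 0 0 0")

```text
clock: 43.5
eef_pos: [603.5, -112.9, 87.2]
tcp_rot: [3.142, -0.0, 3.055]
contact_force: [-2.7, -2.6, -1.7]
opening: -0.003
```

```bash
python3 tr.py w26
```

```text
[ 603.6118978  -112.64501816   87.23658393] [-0.69155618 -0.57568875 -0.20104506]
[467. 249.] (array([613.7, -26.1]), 95.4, 50.9, -4.9) 71.60202538444378
[316. 206.] (array([586.9, -97.7]), 50.7, 8.8, -15.4) 73.77632165686515
plate [316. 252.] (array([583.4, -99.7]), 46.5, 38.8, -22.6) 110.05877718526453
```

Request:
step_arm(series="0 0.2 0 0 0 0; 0 0.4 0 0 0 0; 0 0.6 0 0 0 0; 0 0.8 0 0 0 0; 0 1 0 0 0 0")

```text
clock: 44.18
eef_pos: [604.5, -103.0, 87.3]
tcp_rot: [3.142, 0.0, 3.055]
contact_force: [0.3, -2.4, -0.2]
opening: -0.001
```

Request:
step_arm(series="0 0.2 0 0 0 0; 0 0.4 0 0 0 0; 0 0.6 0 0 0 0; 0 0.8 0 0 0 0")

```text
clock: 44.68
eef_pos: [604.8, -100.5, 87.4]
tcp_rot: [-3.133, 0.001, 3.057]
contact_force: [-5.3, -38.7, -1.1]
opening: -0.002
```

```bash
python3 tr.py w27
```

```text
[ 604.78222679 -100.61932153   87.41147521] [ -4.62176171 -33.0788644   -0.46195162]
[467. 249.] (array([615. , -14.4]), 96.2, 50.7, -4.6) 71.60011257399634
[315. 205.] (array([588. , -85.9]), 51.1, 9.1, -15.8) 73.73429350323258
plate [315. 252.] (array([584.5, -87.6]), 46.3, 38.0, -22.3) 110.08280759098686
```

Request:
step_arm(series="0 -0.3 0 0 0 0; 0 -1.5 0 0 0 0; 0 -4 0 0 0 0; 0 -8 0 0 0 0; 0 -8 -8 0 0 0; 0 -8 -16 0 0 0; 0 -8 -26 0 0 0; 0 -8 -26 0 0 0; 0 -8 -26 0 0 0")

```text
clock: 45.85
eef_pos: [600.2, -175.0, 352.9]
tcp_rot: [-3.141, 0.009, 3.055]
contact_force: [0.8, 0.7, -0.0]
opening: 0.001
```

```bash
python3 tr.py w28; python3 - <<'E'
from meas import *
view("top","t28",3.3,(130,100,370,260)); view("scene","s28",2.8,(170,170,450,340))
E
```

```text
[ 599.62271283 -174.85960257  351.33827946] [ 0.67094144 -0.68336903  0.39836856]
[486. 166.] (array([618.8,  65.5]), 96.2, 51.1, -4.8) 71.51318748530937
[546. 171.] (array([626.8, 140. ]), 96.7, 35.9, -4.1) 71.2856493259913
[418. 169.] (array([614.7, -14.5]), 95.6, 50.0, -4.8) 71.63915839123501
[357. 164.] (array([602.7, -87.1]), 78.5, 7.4, -10.1) 73.55676413238348
plate [366. 170.] (array([603.8, -82.5]), 79.2, 10.6, -4.9) 109.9435803632984
```

View pics/t28.png

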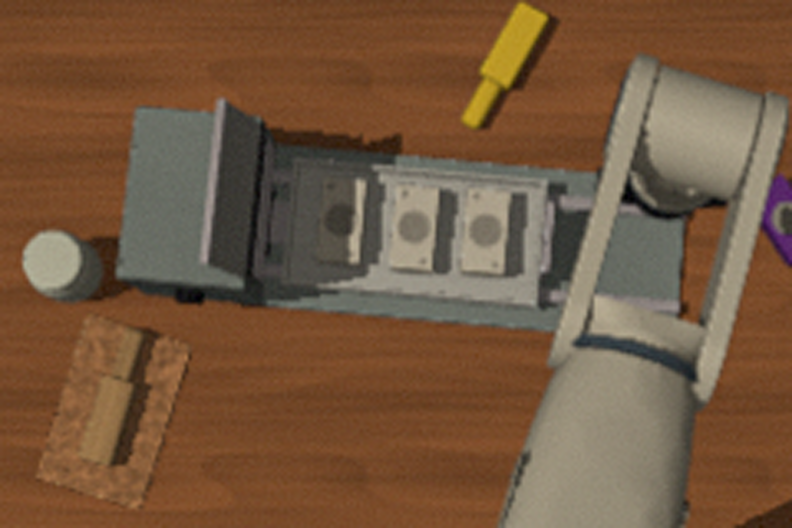

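View pics/s28.png

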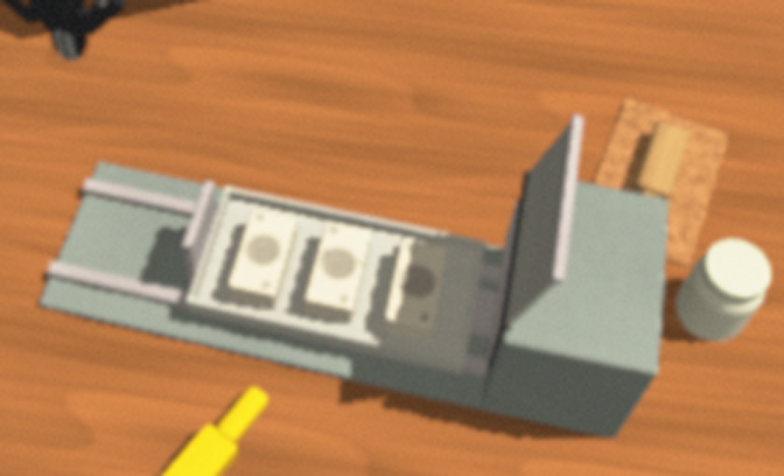

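View pics/w28.png

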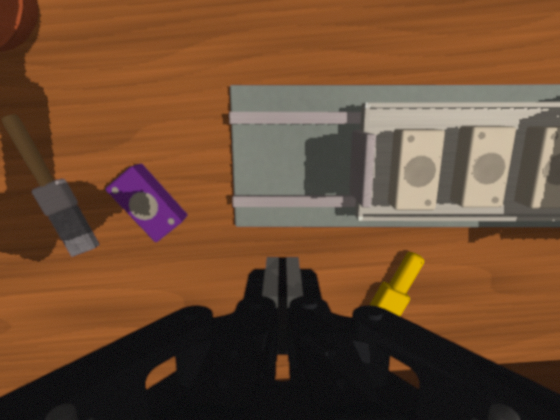

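```bash
cat > baf.py <<'E'
from meas import *
a=np.radians(85.0); ty=np.array([np.cos(a),np.sin(a)]); tx=np.array([np.sin(a),-np.cos(a)]); o=np.array([606.5,-62.5])
def tf(C): 
    d=C[...,:2]-o; return np.stack([d@tx,d@ty,C[...,2]],-1)
if __name__=="__main__":
  for n in ["top","scene"]:
    f=cam(n); Q=tf(cloud(f)); q=Q.reshape(-1,3)
    q=q[(abs(q[:,0])<130)&(q[:,1]>150)&(q[:,1]<480)&(q[:,2]>80)&(q[:,2]<320)]
    roof=q[(q[:,2]<182)&(q[:,2]>155)]; print(n,'roof',np.percentile(roof,[1,50,99],axis=0).round(1).tolist())
    b=q[q[:,2]>190]; print('baffle',len(b),np.percentile(b,[1,50,99],axis=0).round(1).tolist())
    for z in range(190,300,12):
        k=(b[:,2]>=z)&(b[:,2]<z+12)
        if k.sum()>3: print(z+6,k.sum(),np.percentile(b[k][:,1],[5,50,95]).round(1),np.percentile(b[k][:,0],[2,98]).round(1))
E
python3 baf.py
```

```text
top roof [[-95.0, 293.8, 156.5], [-7.7, 388.3, 167.0], [89.2, 437.4, 180.2]]
baffle 639 [[-84.9, 297.9, 192.4], [-4.2, 314.1, 245.4], [79.9, 330.0, 290.6]]
196 66 [296.9 300.7 304. ] [-84.2  73.2]
208 79 [300.1 304.4 308.6] [-84.7  76.3]
220 62 [303.9 307.8 311.9] [-79.2  78.6]
232 65 [307.2 310.4 313.4] [-80.1  76.8]
244 81 [310.1 313.7 316.9] [-83.2  78. ]
256 58 [313.  317.  320.6] [-84.2  77.2]
268 74 [315.8 319.7 325.8] [-80.5  77. ]
280 122 [320.3 324.8 330.1] [-83.6  80.1]
292 32 [320.4 324.1 328.9] [-75.9  71. ]
scene roof [[-93.6, 296.7, 157.8], [21.3, 385.9, 169.7], [91.5, 438.5, 180.2]]
baffle 994 [[-86.0, 302.2, 191.4], [6.3, 317.4, 249.4], [82.2, 332.8, 286.4]]
196 93 [301.6 303.3 304.9] [-82.9  82.1]
208 98 [304.8 306.5 308.3] [-81.5  81.8]
220 96 [307.7 309.6 311.3] [-81.9  82.2]
232 107 [310.8 312.6 314.7] [-83.9  81.8]
244 111 [314.1 315.8 318.3] [-81.2  82. ]
256 106 [317.1 319.  320.8] [-81.6  81.6]
268 108 [320.3 322.  323.6] [-83.4  80.5]
280 254 [323.2 327.8 332.7] [-84.   81.8]
292 21 [323.8 325.7 329.8] [-79.5  71.5]
```

Request:
step_arm(series="0.3 47.5 0 0 0 0; 0.3 47.5 0 0 0 0; 0.3 47.5 0 0 0 0; 0.3 47.5 0 0 0 0; 0.3 47.5 0 0 0 0; 0.3 47.5 0 0 0 0; 0.3 47.5 0 0 0 0; 0.3 47.5 0 0 0 0; 0.3 47.5 0 0 0 0; 0.3 47.5 0 0 0 0")

```text
clock: 47.35
eef_pos: [636.0, 297.9, 345.4]
tcp_rot: [-3.14, -0.002, 3.055]
contact_force: [-0.7, -0.7, -0.2]
opening: -0.001
```

```bash
cat > pt.py <<'E'
from baf import *
s=r.sense(); p=s['eef_pos']; print('t',s['clock'],'tray',tf(p).round(1),'rot',s['tcp_rot'].round(3),'F',s['contact_force'].round(1))
E
python3 pt.py; python3 -c "
from meas import *
view('wrist','w30')"
```

```text
t 47.35 tray [ -2.1 361.6 345.4] rot [-3.140e+00 -2.000e-03  3.055e+00] F [-0.7 -0.7 -0.2]
```

View pics/w30.png

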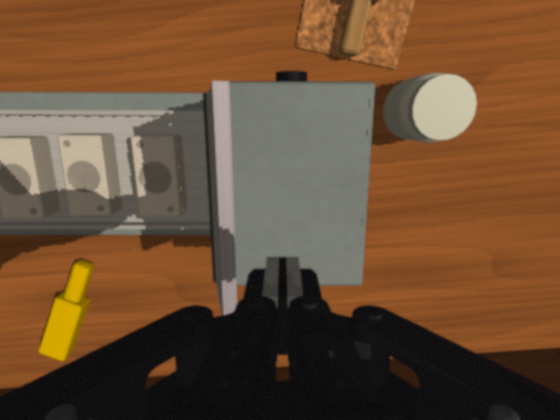

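Request:
step_arm(series="0 0 5 0 0 0; 0 0 8.5 0 0 0; 0 0 8.5 0 0 0; 0 0 8.5 0 0 0")

```text
clock: 47.9
eef_pos: [637.3, 298.1, 263.9]
tcp_rot: [3.141, 0.002, 3.054]
contact_force: [0.8, -0.5, 1.3]
opening: 0.002
```

```bash
python3 pt.py
```

```text
t 47.9 tray [ -0.8 361.9 263.9] rot [3.141e+00 2.000e-03 3.054e+00] F [ 0.8 -0.5  1.3]
```

Request:
step_arm(series="0 -3 0 0 0 0; 0 -4.5 0 0 0 0; 0 -6 0 0 0 0; 0 -7.4 0.3 0 0 0; 0 -8.4 0.6 0 0 0; 0 -9.4 1 0 0 0; 0 -10.3 1.6 0 0 0; 0 -11.2 2.3 0 0 0; 0 -11.2 2.3 0 0 0")

```text
clock: 49.02
eef_pos: [625.9, 186.1, 238.0]
tcp_rot: [-3.14, -0.002, 3.054]
contact_force: [0.6, 0.2, -0.3]
opening: -0.001
```

```bash
python3 pt.py; python3 -c "
from meas import *
view('scene','s31',2.8,(250,120,450,330)); view('wrist','w31')"
```

```text
t 49.025 tray [ -2.3 249.3 238. ] rot [-3.140e+00 -2.000e-03  3.054e+00] F [ 0.6  0.2 -0.3]
```

```bash
cat > ang.py <<'E'
from baf import *
H=np.array([300.3,175.])
def run():
  for n in ["top","scene","wrist"]:
    f=cam(n); q=tf(cloud(f)).reshape(-1,3); q=q[f['depth'].ravel()>0]
    q=q[(abs(q[:,0])<82)]
    # robust: angle histogram of points within 30..108 of hinge
    v=q[:,1:]-H; rad=np.hypot(*v.T); k=(rad>35)&(rad<108)&(q[:,2]>92)
    v=v[k]; x=q[k][:,0]; th=np.arctan2(-v[:,0],v[:,1]); rr=rad[k]
    k=(th>-0.6)&(th<2.9); th=th[k]; rr=rr[k]; x=x[k]
    if len(th)<20: print(n,'few',len(th)); continue
    h,e=np.histogram(th,np.arange(-.6,2.95,.05)); i=h.argsort()[::-1][:4]
    out=[(round(e[j]+.025,2),int(h[j])) for j in i]
    c=e[i[0]]+.025; k=abs(th-c)<.12
    # line fit distance: offset from face thickness: fit plate line
    y=-rr[k]*np.sin(th[k]); z=rr[k]*np.cos(th[k])
    P=np.c_[y,z]; m=np.median(P,0); 
    for _ in range(4):
        d=np.linalg.svd(P-P.mean(0),full_matrices=False)[2][0]; nn=np.array([-d[1],d[0]]); res=(P-P.mean(0))@nn; P=P[abs(res)<max(2.5*np.median(abs(res)),1.5)]
    d=d*np.sign(d@m); off=P.mean(0)@np.array([-d[1],d[0]])
    print(n,out,'line angle',round(float(np.arctan2(-d[0],d[1])),3),'off',round(float(off),1),len(P),'x',x.min().round(),x.max().round())
if __name__=="__main__": run()
E
python3 ang.py; python3 pt.py
```

```text
top [(np.float64(0.78), 90), (np.float64(0.73), 68), (np.float64(0.83), 33), (np.float64(0.68), 15)] line angle 0.763 off -0.5 185 x -76.0 -8.0
scene [(np.float64(0.73), 442), (np.float64(0.68), 196), (np.float64(0.63), 27), (np.float64(0.78), 16)] line angle 0.765 off -3.5 555 x -52.0 82.0
wrist [(np.float64(0.73), 19625), (np.float64(0.78), 3482), (np.float64(0.48), 382), (np.float64(0.53), 357)] line angle 0.764 off -1.6 21751 x -82.0 64.0
t 49.275 tray [ -1.9 250.5 239. ] rot [-3.141e+00 -1.000e-03  3.055e+00] F [0.4 0.2 0.7]
```

Request:
step_arm(series="0 -0.8 0.9 0 0 0; 0 -1.5 1.8 0 0 0; 0 -2 2.9 0 0 0; 0 -2.4 3.9 0 0 0; 0 -2.7 5 0 0 0; 0 -2.9 6.1 0 0 0; 0 -3.6 7.6 0 0 0; 0 -3.9 9.1 0 0 0; 0 -3.3 10.4 0 0 0; 0 -3.3 10.4 0 0 0")

```text
clock: 50.52
eef_pos: [622.8, 154.2, 133.4]
tcp_rot: [-3.141, -0.003, 3.055]
contact_force: [0.4, 0.1, 0.3]
opening: 0.0
```

```bash
python3 ang.py; python3 pt.py
```

```text
top [(np.float64(2.08), 52), (np.float64(2.03), 42), (np.float64(1.98), 29), (np.float64(2.13), 26)] line angle 2.083 off -1.7 146 x -63.0 -5.0
scene [(np.float64(2.03), 346), (np.float64(2.08), 323), (np.float64(1.98), 83), (np.float64(0.53), 31)] line angle 2.098 off -3.7 654 x -81.0 82.0
wrist [(np.float64(2.08), 29481), (np.float64(2.03), 11331), (np.float64(1.13), 3290), (np.float64(1.08), 3115)] line angle 2.099 off -2.5 39498 x -82.0 58.0
t 50.675 tray [ -1.7 217.6 135.2] rot [ 3.142 -0.     3.055] F [-0.2 -0.3 -0.9]
```

Request:
step_arm(series="0 0.3 0.5 0 0 0; 0 0.6 1 0 0 0; 0 0.9 1.4 0 0 0; 0 1.15 1.7 0 0 0; 0 1.15 1.7 0 0 0")

```text
clock: 51.3
eef_pos: [624.5, 165.8, 117.7]
tcp_rot: [-3.141, -0.001, 3.055]
contact_force: [-0.3, -0.4, -0.3]
opening: 0.001
```

```bash
python3 ang.py; python3 pt.py
```

```text
top [(np.float64(2.28), 40), (np.float64(2.33), 29), (np.float64(2.23), 29), (np.float64(2.18), 26)] line angle 2.328 off -4.0 97 x -56.0 -6.0
scene [(np.float64(2.28), 420), (np.float64(2.23), 127), (np.float64(2.33), 54), (np.float64(1.58), 34)] line angle 2.316 off -3.2 528 x -78.0 82.0
wrist [(np.float64(2.28), 33136), (np.float64(2.23), 4823), (np.float64(1.58), 4181), (np.float64(1.23), 3410)] line angle 2.318 off -2.7 37084 x -82.0 60.0
t 51.45 tray [ -2.1 228.7 117.8] rot [-3.141e+00 -1.000e-03  3.055e+00] F [-0.9  0.3  0.3]
```

Request:
step_arm(series="0 0.1 0.1 0 0 0; 0 0.2 0.25 0 0 0; 0 0.2 0.25 0 0 0; 0 0.2 0.25 0 0 0")

```text
clock: 51.95
eef_pos: [624.8, 167.6, 115.6]
tcp_rot: [-3.142, -0.0, 3.055]
contact_force: [-0.6, -0.8, 1.2]
opening: -0.001
```

```bash
python3 ang.py; python3 pt.py
```

```text
top [(np.float64(2.33), 36), (np.float64(2.28), 33), (np.float64(2.23), 21), (np.float64(2.38), 18)] line angle 2.285 off 1.2 109 x -57.0 -7.0
scene [(np.float64(2.33), 289), (np.float64(2.28), 259), (np.float64(1.58), 46), (np.float64(2.23), 39)] line angle 2.341 off -2.7 499 x -41.0 82.0
wrist [(np.float64(2.33), 23801), (np.float64(2.28), 13687), (np.float64(1.23), 3203), (np.float64(1.63), 3183)] line angle 2.349 off -2.7 36657 x -82.0 60.0
t 52.1 tray [ -1.6 230.8 115.6] rot [-3.142 -0.     3.055] F [-0.1 -1.1  1.1]
```

Request:
step_arm(series="0 -0.5 -1 0 0 0; 0 -2 -4 0 0 0; 0 -6 -10 0 0 0; 0 -10 -16 0 0 0; 0 -16 -24 0 0 0; 0 -22 -28 0 0 0; 0 -22 -28 0 0 0; 0 -22 -28 0 0 0")

```text
clock: 53.1
eef_pos: [606.9, -54.6, 400.5]
tcp_rot: [-3.141, 0.008, 3.051]
contact_force: [-1.0, 1.1, -0.1]
opening: -0.001
```

```bash
python3 ang.py; python3 pt.py; python3 - <<'E'
from baf import *
for n in ["scene","top","wrist"]:
    f=cam(n); C=cloud(f); Q=tf(C)
    m=(Q[...,2]>64)&(Q[...,2]<80)&(abs(Q[...,0])<70)&(Q[...,1]<300)
    print(n)
    for c,ce in comps(C,m,60): print('  mould',ce.round(),np.round([np.median(Q[c][:,0]),np.median(Q[c][:,1])],1),rect(C[c]),np.median(C[c][:,2]).round(1))
    m=(Q[...,2]>98)&(Q[...,2]<120)&(abs(Q[...,0])<60)&(Q[...,1]<50)&(Q[...,1]>-200)
    for c,ce in comps(C,m,20): print('  plate y',np.percentile(Q[c][:,1],[5,50,95]).round(1),rect(C[c]))
    hsv=cv2.cvtColor(f['color'],cv2.COLOR_BGR2HSV)
    X,Y,Z=[C[...,i] for i in range(3)]
    m=(Z>16)&(Z<60)&(X>250)&(X<530)&(Y>300)&(Y<530)&(hsv[...,1]>70)
    for c,ce in comps(C,m,60): print('  beater',ce.round(),rect(C[c]),np.median(C[c][:,2]).round(1))
    for t in ["jar","bowl","brush","mould1","beater_mid"]:
        print('  ',t,[(round(d['score'],2),np.round(d['xy']).astype(int).tolist()) for d in search_frame(f,t)[:6] if d['score']>.5])
E
```

```text
top [(np.float64(2.28), 229), (np.float64(2.33), 203), (np.float64(2.23), 110), (np.float64(2.38), 93)] line angle 2.337 off -3.0 545 x -82.0 82.0
scene [(np.float64(2.33), 507), (np.float64(2.28), 475), (np.float64(2.23), 62), (np.float64(2.38), 9)] line angle 2.34 off -2.9 852 x -82.0 82.0
wrist [(np.float64(2.33), 6884), (np.float64(2.28), 3215), (np.float64(2.23), 184), (np.float64(2.38), 15)] line angle 2.343 off -2.3 9045 x -82.0 82.0
t 53.25 tray [ -1.9  11.1 395.2] rot [ 3.141 -0.     3.054] F [ 0.2  0.2 -0.5]
scene
  mould [263. 260.] [ 6.7 50.3] (array([613.2, -13.4]), 98.2, 50.3, -5.1) 73.3
  mould [290. 265.] [  3.1 130.4] (array([617.3,  66.8]), 98.6, 50.6, -5.0) 73.2
  mould [315. 271.] [  3.4 203. ] (array([625.1, 139.4]), 99.1, 29.7, -5.0) 73.3
  plate y [-24.2 -18.3 -14.9] (array([602.2, -81.9]), 78.6, 10.3, -5.0)
  beater [406. 227.] (array([403.6, 417.9]), 106.1, 40.3, -15.5) 33.9
   jar [(0.67, [427, 274])]
   bowl [(0.71, [135, 185])]
   brush [(0.93, [118, 255])]
   mould1 [(0.84, [289, 266]), (0.83, [155, 260]), (0.74, [263, 259]), (0.7, [312, 272])]
   beater_
[... 459 characters left out ...]
]
   bowl [(0.56, [403, 232])]
   brush [(0.87, [400, 167])]
   mould1 [(0.81, [255, 166]), (0.73, [367, 164]), (0.71, [235, 167])]
   beater_mid [(0.94, [163, 221]), (0.87, [356, 288]), (0.74, [290, 111])]
wrist
  mould [373. 168.] [ -0.6 128.5] (array([619.6,  66.4]), 95.9, 50.4, -5.2) 71.7
  mould [434. 168.] [ -0.5 207.5] (array([626.5, 145.6]), 95.6, 45.4, -5.1) 71.6
  mould [312. 171.] [ 2.3 49. ] (array([615.8, -13.6]), 95.0, 49.7, -4.5) 71.7
  plate y [-24.1 -19.4 -15. ] (array([603.8, -82.2]), 79.0, 10.2, -4.9)
   jar []
   bowl []
   brush [(0.93, [12, 227])]
   mould1 [(0.93, [372, 167]), (0.67, [430, 166]), (0.67, [70, 199]), (0.58, [311, 169])]
   beater_mid [(0.56, [323, 264])]
```

```bash
python3 - <<'E'
from rig import workorder
print(workorder.sign_off())
E
```

```text
the job is handed in; nothing more can be done
None
```

All the steps are done, in the order asked, and the job was handed in at about 54 s of the 210 s.

- **Beater:** It lies flat on the cork mat with its mid-point about 1–2 mm from the mat's centre. The grip slackened on the first carry and it fell onto the table on its edge. I picked it up again, stood it on the mat and tipped it flat. My first two tipping passes missed over the top because the fingertips reach less far than the stated 22 mm. The pass that worked pressed on the beater with about 25 N.
- **Moulds:** All three are in the tray, recess up, apart from each other and square to it (tops at 71.6 mm). The far one is now partly hidden by the baffle, so the last check saw only part of it.
- **Carriage:** It broke free and ran to its stop after about 129 mm. There it took about 39 N without moving further. After I backed off, the push plate stayed where it was.
- **Baffle:** It read 2.337–2.343 rad in the three cameras after I let go, against 2.356 wanted, so about 1° short. One noisy reading of 2.285 from the top camera, taken while the arm was in its view, disagreed. It read 2.337 once the arm was clear.
- **Jar, bowl and brush:** They show in the same places as at the start, within detection noise. I never touched them or the look-alikes.

I ran out of picture views before the baffle fold, so the final checks are from depth measurements and the detectors, not by eye.

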